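Load the curing carousel and set the exposure dial

TASK

Hang every loose bow frog by its stirrup on an empty hook of the curing carousel, one to a hook, turning the carousel to bring an empty hook into the open bay each time; the two wet frogs already hanging must not be touched. When all are hung, set the timer dial to one click from its zero mark for each frog you hung (not counting the wet ones). Leave everything else on the bench where it is.

Things in the scene. Friction and masses are not known exactly. Their poses are not given: they have to be found in the camera images.
- rack: Fixed stand: white plate 280 x 280 x 15, origin under its centre, front = its own -x side, roughly facing the robot. Corner posts carry an amber clear roof (z 165 to 171) with an open bay 130 wide, from the front edge to 12 behind the turning axis; only a hook in the bay can be reached from above. Hung frogs pass under the roof freely; sizes in mm.
- carousel (a joint): Angle of the seven-armed carousel about the stand's upright axis (at the stand's origin), counter-clockwise from above, endless, stays where left (about 0.12 N m of friction). At 0 hook0 points along the stand's +x; hook k stands at joint value + k x 2 pi / 7 (k = 0 to 6); hooks 0 and 2 carry the wet frogs.
- carousel_grip (a point): Grip point on the carousel's black bar knob, on the axis, 203 above the bench; the knob bar is 44 long (point's x) x 14 (point's y), z 177 to 215; turn it to turn the carousel; sizes in mm.
- hook1 (a point): Seat of hook 1: centre of the top of a level radial arm 10 wide and 8 thick, 95 from the axis, 105 above the bench; stops 14 high stand 15 outside (6 thick, arm ends at 116 radius; the upturned tip) and 15 inside the seat; rubber-sleeved; empty at the start; sizes in mm.
- hook3 (a point): Seat of hook 3: centre of the top of a level radial arm 10 wide and 8 thick, 95 from the axis, 105 above the bench; stops 14 high stand 15 outside (6 thick, arm ends at 116 radius; the upturned tip) and 15 inside the seat; rubber-sleeved; empty at the start; sizes in mm.
- hook4 (a point): Seat of hook 4: centre of the top of a level radial arm 10 wide and 8 thick, 95 from the axis, 105 above the bench; stops 14 high stand 15 outside (6 thick, arm ends at 116 radius; the upturned tip) and 15 inside the seat; rubber-sleeved; empty at the start; sizes in mm.
- hook5 (a point): Seat of hook 5: centre of the top of a level radial arm 10 wide and 8 thick, 95 from the axis, 105 above the bench; stops 14 high stand 15 outside (6 thick, arm ends at 116 radius; the upturned tip) and 15 inside the seat; rubber-sleeved; empty at the start; sizes in mm.
- hook6 (a point): Seat of hook 6: centre of the top of a level radial arm 10 wide and 8 thick, 95 from the axis, 105 above the bench; stops 14 high stand 15 outside (6 thick, arm ends at 116 radius; the upturned tip) and 15 inside the seat; rubber-sleeved; empty at the start; sizes in mm.
- wet_a: Wet frog in the same kind of holder, already hanging on hook 0 (swings a little, cannot come off); do not touch. A loose frog that is knocked while hanging may swing for some seconds.
- wet_b: Wet frog, the same, hanging on hook 2; do not touch.
- frog1: Loose frog holder 1, may be absent: 150 g, the same both ways round. Origin under centre of foot. Foot 34 (x) x 44 (y) x 14 high; ebony frog above to z = 40; aluminium stirrup in the yz plane, 8 thick: legs 44 over all, 32 clear between, cross bar z = 74 to 82, open window z = 40 to 74, grip tab 8 (x) x 14 (y) on top to z = 124. The bar's underside rests on the hook; sizes in mm.
- frog2: Loose frog holder 2, may be absent: the same shape and size as frog1; sizes in mm.
- frog3: Loose frog holder 3, may be absent: the same shape and size as frog1; sizes in mm.
- frog4: Loose frog holder 4, may be absent: the same shape and size as frog1; sizes in mm.
- frog5: Loose frog holder 5, may be absent: the same shape and size as frog1; sizes in mm.
- dial_box: Grey exposure-timer box 110 x 100 x 55 high, fixed, origin under its centre; white bar on its top at its own -x side = zero mark, then nine white dots clockwise, 30 degrees apart, one for each click; sizes in mm.
- dial (a joint): Timer dial angle, clockwise from above, 0 = pointer at the zero mark; ten sprung stops 0.5236 rad apart from 0 to 4.71 (no travel beyond); peak turning moment about 0.15 N m; let go between stops, it snaps to the nearer one. It starts at one of the stops 7 to 9.
- dial_grip (a point): Grip point on the dial's axis, 87 above the bench; black bar 46 long (point's x) x 14 (point's y), z 64 to 98; its white pointer line is at the point's -x end; sizes in mm.
- glue_jar: Bystander: amber glue jar, diameter 54, 65 tall; origin under its centre; sizes in mm.
- finger_plane: Bystander: small brass plane 75 x 28 x 32; origin under its centre; sizes in mm.
- wire_spool: Bystander: wooden spool, diameter 48, 30 tall; origin under its centre; sizes in mm.
There are look-alikes about, which are no part of the job. Leave any red or yellow look-alike of the frog2 alone. Leave any orange look-alike of the frog5 alone.

How it is judged (in metres and radians):
On the way, in this order (a step that is already met when the one before it is completed fails the run):
1. every loose frog hangs still on an empty hook, let go ((horizontal distance between frog1 and hook1 below 0.03 m or horizontal distance between frog1 and hook3 below 0.03 m or horizontal distance between frog1 and hook4 below 0.03 m or horizontal distance between frog1 and hook5 below 0.03 m or horizontal distance between frog1 and hook6 below 0.03 m) and height (world z) of frog1 between 0.024 and 0.045 m and angle between each of frog1, frog2, frog3, frog4, frog5's own z axis and vertical below 0.4 rad and linear speed of each of frog1, frog2, frog3, frog4, frog5 below 0.08 m/s and contact force between the fingers and frog1 below 0.5 N and (horizontal distance between frog2 and hook1 below 0.03 m or horizontal distance between frog2 and hook3 below 0.03 m or horizontal distance between frog2 and hook4 below 0.03 m or horizontal distance between frog2 and hook5 below 0.03 m or horizontal distance between frog2 and hook6 below 0.03 m) and height (world z) of frog2 between 0.024 and 0.045 m and contact force between the fingers and frog2 below 0.5 N and (horizontal distance between frog3 and hook1 below 0.03 m or horizontal distance between frog3 and hook3 below 0.03 m or horizontal distance between frog3 and hook4 below 0.03 m or horizontal distance between frog3 and hook5 below 0.03 m or horizontal distance between frog3 and hook6 below 0.03 m) and height (world z) of frog3 between 0.024 and 0.045 m and contact force between the fingers and frog3 below 0.5 N and (horizontal distance between frog4 and hook1 below 0.03 m or horizontal distance between frog4 and hook3 below 0.03 m or horizontal distance between frog4 and hook4 below 0.03 m or horizontal distance between frog4 and hook5 below 0.03 m or horizontal distance between frog4 and hook6 below 0.03 m) and height (world z) of frog4 between 0.024 and 0.045 m and contact force between the fingers and frog4 below 0.5 N and (horizontal distance between frog5 and hook1 below 0.03 m or horizontal distance between frog5 and hook3 below 0.03 m or horizontal distance between frog5 and hook4 below 0.03 m or horizontal distance between frog5 and hook5 below 0.03 m or horizontal distance between frog5 and hook6 below 0.03 m) and height (world z) of frog5 between 0.024 and 0.045 m and contact force between the fingers and frog5 below 0.5 N), for 0.2 s.
2. the dial rests at as many clicks from zero as there are frogs that were loose (((value of joint dial between 2.48799 and 2.74799 rad and not (height (world z) of rack above -5 m and height (world z) of frog1 below -5 m) and not (height (world z) of rack above -5 m and height (world z) of frog2 below -5 m) and not (height (world z) of rack above -5 m and height (world z) of frog3 below -5 m) and not (height (world z) of rack above -5 m and height (world z) of frog4 below -5 m) and not (height (world z) of rack above -5 m and height (world z) of frog5 below -5 m)) or (value of joint dial between 1.9644 and 2.2244 rad and ((height (world z) of rack above -5 m and height (world z) of frog1 below -5 m) or (height (world z) of rack above -5 m and height (world z) of frog2 below -5 m) or (height (world z) of rack above -5 m and height (world z) of frog3 below -5 m) or (height (world z) of rack above -5 m and height (world z) of frog4 below -5 m) or (height (world z) of rack above -5 m and height (world z) of frog5 below -5 m)) and not (height (world z) of rack above -5 m and height (world z) of each of frog1, frog2 below -5 m) and not (height (world z) of rack above -5 m and height (world z) of each of frog1, frog3 below -5 m) and not (height (world z) of rack above -5 m and height (world z) of each of frog1, frog4 below -5 m) and not (height (world z) of rack above -5 m and height (world z) of each of frog1, frog5 below -5 m) and not (height (world z) of rack above -5 m and height (world z) of each of frog2, frog3 below -5 m) and not (height (world z) of rack above -5 m and height (world z) of each of frog2, frog4 below -5 m) and not (height (world z) of rack above -5 m and height (world z) of each of frog2, frog5 below -5 m) and not (height (world z) of rack above -5 m and height (world z) of each of frog3, frog4 below -5 m) and not (height (world z) of rack above -5 m and height (world z) of each of frog3, frog5 below -5 m) and not (height (world z) of rack above -5 m and height (world z) of each of frog4, frog5 below -5 m)) or (value of joint dial between 1.4408 and 1.7008 rad and ((height (world z) of rack above -5 m and height (world z) of each of frog1, frog2 below -5 m) or (height (world z) of rack above -5 m and height (world z) of each of frog1, frog3 below -5 m) or (height (world z) of rack above -5 m and height (world z) of each of frog1, frog4 below -5 m) or (height (world z) of rack above -5 m and height (world z) of each of frog1, frog5 below -5 m) or (height (world z) of rack above -5 m and height (world z) of each of frog2, frog3 below -5 m) or (height (world z) of rack above -5 m and height (world z) of each of frog2, frog4 below -5 m) or (height (world z) of rack above -5 m and height (world z) of each of frog2, frog5 below -5 m) or (height (world z) of rack above -5 m and height (world z) of each of frog3, frog4 below -5 m) or (height (world z) of rack above -5 m and height (world z) of each of frog3, frog5 below -5 m) or (height (world z) of rack above -5 m and height (world z) of each of frog4, frog5 below -5 m)))) and velocity of joint dial between -0.1 and 0.1 rad/s and contact force between the fingers and dial_box below 0.5 N), for 0.2 s.
At the end, for the whole second after the job is handed in: Each frog that was loose hangs on one of hooks 1, 3 to 6 (origin within 30 mm of the seat seen from above, 24 to 45 mm above the bench, tilt under 0.4 rad), at rest and let go; the dial is within 0.13 rad of the stop numbered as these frogs (3, 4 or 5) (all of step 1 and all of step 2); the robot touches nothing.
It fails at once if a wet frog was touched by the robot (contact force between any of the fingers, the arm and wet_a above 1 N or contact force between any of the fingers, the arm and wet_b above 1 N).
It fails at once if a bystander was moved more than 50 mm (distance of any of glue_jar, finger_plane, wire_spool from where it was at the start of the episode above 0.05 m).
Of frog1, frog2, frog3, frog4, frog5 only 3 to 5 are there at a start; the rules pass over those that are not, and their reading is None.
At some moment in a run one of frog1, frog2, frog3, frog4, frog5 may be knocked a few centimetres aside while the robot is not near it.
It also fails if it takes over 210 s, if anything falls off the work surface, if the arm or the gripper's body presses on something with over 40 N, if the wrist force passes 120 N, or if a joint passes its speed limit or range.

ROBOT

A 6-joint arm with a two-finger parallel gripper is mounted at the origin on the work surface. World frame = base frame: x ahead of the robot, y to its left, z up, the work surface at z = 0. Lengths are in mm, angles in rad, forces in N, time in s.
With the tool pointing down it reaches from about 375 to 750 mm from the base axis. Payload 9 kg.
Tool frame: the origin (TCP) lies on the front face of the gripper's body, between the roots of the fingers; the fingertips stand 73 mm ahead of it and the grasp point (between the pads) lies 54 mm ahead of it; x points along the fingers, y is the direction in which the jaws open and shut, and the axes are right-handed (so a half turn about x gives the same grasp; the last joint's range is limited). The gripper opens to 85 mm and grips with 20 to 120 N. Pads are 22 mm wide; open, the fingers measure 114 mm over their backs; the gripper's body (76 mm by 85 mm) begins 54 mm behind the grasp point. The pads swing forward as they close: fully open they stand 13 mm farther back than shut.
Start: joints at [0.973, 0.104, 0.097, 1.564, 0, 1.353], TCP at [222.444, 557.268, 303.931] pointing down, gripper open.
Joint ranges: [-2.99, 2.99], [-0.84, 1.86], [-1.1, 1.16], [-1.84, 2.11], [-1.51, 1.56], [-3.14, 3.14]. Speed limits (rad/s): [2.22, 2.22, 2.57, 3.14, 3.14, 3.14].

INTERFACE

Orientations are given as a 3x3 rotation matrix whose columns are the frame's x, y, z axes.
In Python, from bench import sensors, optics, bot gives the robot as it stands. The module is installed in compiled form; this text tells all that it offers.
- The arm moves only by the tool step_arm, never from a script. Its argument "steps" is a list of rows, each an object with "dp": the shift along the tool's x, y, z in m, a list of three; "rotation": the turn, a rotation vector about the tool's x, y, z in rad, a list of three; "fingers": the closure, from 0 (fully open) to 1 (shut). A call has 1 to 8 rows; each row shifts and turns the commanded pose from where the row before left it, along the tool's axes as they then stand; what a row does not reach is not made up. A row lasts 1/12 s, in which the tool goes at most 41.7 mm and 7.16 degrees, less where a joint would pass 70% of its speed; a pose out of reach is approached as far as the arm can. A call with a gripper value outside its range is refused whole. The fingers move at their own pace and stop on an object; the grip force is fixed at half the most. Time passes only in rows, so rows that do not move let the fingers close. It gives the time, the measured TCP pose, the force and the opening at its end, in the units of the state.
- sensors.read_state(): the state, without advancing time (a new reading comes with each control period).
- optics.snapshot(name): name is "scene" or "top" or "wrist"; returns (picture, depth): 420x560x3 uint8, blue, green, red; 420x560 float32, mm along the optical axis (not along the pixel's ray), 0 where there is no reading.
- optics.camera_info(name): a dict with "fx", "fy", "cx", "cy" (pixels), "cam_to_world" (4x4, takes a point from camera to world coordinates); the wrist camera has in their place "tool_from_camera" (4x4, takes a point from camera to tool coordinates, whose origin is the TCP and whose axes are the tool frame's). Camera axes: x right, y down, z forward; pixel columns grow to the right and rows downward; lengths in mm; the calibration is good to about 2 mm. A picture is of the moment at which its call begins: read the wrist's pose just before it. camera_info takes no time and is no camera call.
- bot.sign_off(): hands the job in, once; it reports no verdict.
The state is a dict: "time": time; "joint_pos": joint angles; "joint_vel": joint speeds; "effort": joint torques, N m; "ee_pos": TCP position; "tool_rot": TCP orientation; "ft_force": force on the tool from outside, world axes, zero at the start; "wrist_torque": the same for the moment, N m; "width": finger opening in mm.
Only numpy, scipy, OpenCV 4.12 (cv2) and the standard library are available. Lean on these libraries where they do the work, as an engineer would, in place of code of your own. Each camera call takes 0.05 s, during which the arm holds its last target. There are 200 camera calls.

## Working session

There is one attempt and no reset: what is moved stays moved. The work goes in short steps, Python scripts to look and compute and a tool call to move; the robot and the scene stay as the last step left them, time stands still between calls to the robot, and variables do not carry over. Pictures are saved under pics/ and viewed, about 12 in all and at most 16, crops included, and the job is handed in when it is done.

Besides the shell and the picture viewer there is one more tool, called after "Emit:" in YAML: its name, and indented under it one key for each argument. step_arm: Moves the arm, as the interface text tells. Its arguments: {"type":"object","properties":{"steps":{"type":"array","items":{"type":"object","properties":{"dp":{"type":"array","items":{"type":"number"}},"rotation":{"type":"array","items":{"type":"number"}},"fingers":{"type":"number"}}}}},"required":["steps"]}

```bash
mkdir -p pics; cat > h.py <<'E'
import numpy as np,cv2
from bench import sensors,optics,bot
def snap(n,save=None):
    st=sensors.read_state(); im,d=optics.snapshot(n); ci=optics.camera_info(n)
    if n=="wrist":
        T=np.eye(4);T[:3,:3]=np.array(st['tool_rot']).reshape(3,3);T[:3,3]=st['ee_pos']
        M=T@np.array(ci['tool_from_camera'])
    else: M=np.array(ci['cam_to_world'])
    if save: cv2.imwrite('pics/'+save+'.png',im); np.savez('pics/'+save+'.npz',im=im,d=d,M=M,k=[ci['fx'],ci['fy'],ci['cx'],ci['cy']])
    return im,d,M,(ci['fx'],ci['fy'],ci['cx'],ci['cy'])
def cloud(d,M,k):
    v,u=np.mgrid[:d.shape[0],:d.shape[1]]
    P=np.stack([(u-k[2])/k[0]*d,(v-k[3])/k[1]*d,d,np.ones_like(d)],-1)@M.T
    return P[...,:3]
def load(s):
    z=np.load('pics/'+s+'.npz'); return z['im'],z['d'],z['M'],z['k']
E
python3 - <<'E'
from h import *
st=sensors.read_state(); print(st)
for n in ("top","scene"):
    im,d,M,k=snap(n,n+'0'); print(n,M.round(3).tolist(),k)
print(optics.camera_info("wrist"))
E
```

```text
{'time': 0.0, 'joint_pos': array([9.73280557e-01, 1.04713780e-01, 9.64355927e-02, 1.56390629e+00,
       2.06498122e-05, 1.35312784e+00]), 'joint_vel': array([ 0.00033861, -0.00043279,  0.00088049, -0.00082407,  0.00015681,
       -0.00046398]), 'effort': array([-2.08286234e-03, -5.56935883e+01,  5.03643072e+01,  1.72564230e-02,
       -2.51954225e-04, -5.50469366e-06]), 'ee_pos': array([222.29215734, 557.03338725, 303.09525197]), 'tool_rot': array([[-7.98031082e-04,  3.70778114e-01,  9.28721139e-01],
       [-1.13601479e-03,  9.28720499e-01, -3.70778835e-01],
       [-9.99999036e-01, -1.35093399e-03, -3.19938402e-04]]), 'ft_force': array([-0.30997696,  0.91655176, -0.92310271]), 'wrist_torque': array([-0.03360434,  0.01243167,  0.00263954]), 'width': 85.6408057166016}
top [[0.006, -0.993, 0.117, 422.805], [-1.0, -0.008, -0.017, 92.828], [0.018, -0.117, -0.993, 1205.356], [0.0, 0.0, 0.0, 1.0]] (431.6199465906229, 431.6199465906229, 281.80112691425074, 214.68271138045287)
scene [[0.163, 0.761, -0.628, 1148.324], [0.987, -0.122, 0.108, -5.532], [0.006, -0.637, -0.771, 874.352], [0.0, 0.0, 0.0, 1.0]] (387.5057707353735, 387.5057707353735, 280.56127953312216, 207.53547789176275)
{'fx': 296.2815949046269, 'fy': 296.2815949046269, 'cx': 280.99137249511506, 'cy': 208.4634569689295, 'tool_from_camera': array([[ 7.00820061e-04, -2.76961351e-01,  9.60880804e-01,
        -6.82561126e+01],
       [ 9.99998733e-01,  1.56725507e-03, -2.77609969e-04,
         1.26927383e-01],
       [-1.42905808e-03,  9.60879781e-01,  2.76962099e-01,
        -7.02572448e+01],
       [ 0.00000000e+00,  0.00000000e+00,  0.00000000e+00,
         1.00000000e+00]])}
```

View pics/top0.png

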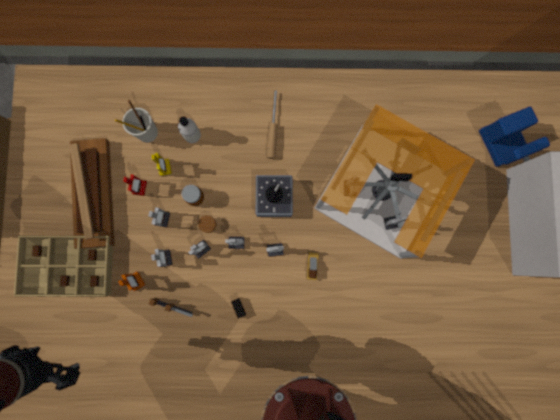

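View pics/scene0.png

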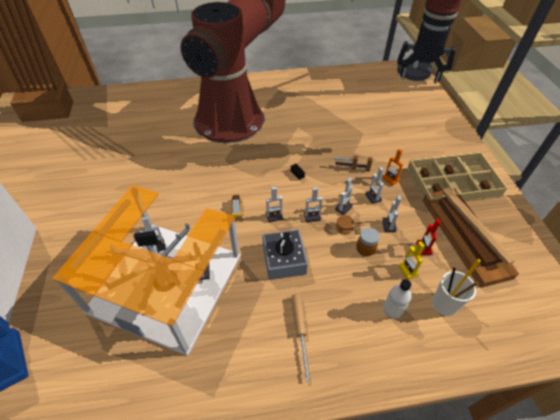

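```bash
python3 - <<'E'
from h import *
im,d,M,k=load('top0'); P=cloud(d,M,k)
for n,(u,v) in dict(f1=(160,217),f2=(163,258),f3=(201,248),f4=(235,242),f5=(276,250),plane=(313,265),orange=(132,281)).items():
    Q=P[v-22:v+22,u-22:u+22].reshape(-1,3); Q=Q[(Q[:,2]>20)]
    t=Q[Q[:,2]>84]; f=Q[(Q[:,2]>60)]
    print(n,P[v,u].round(),'tab',len(t),t.mean(0).round() if len(t) else 0,t[:,2].max().round() if len(t) else 0)
    if len(f)>5:
        c=np.cov(f[:,:2].T); w,V=np.linalg.eigh(c); print('  ',f.mean(0).round(),w.round(),np.degrees(np.arctan2(V[1,1],V[0,1])).round())
def box(z0,z1,u0,u1,v0,v1):
    m=np.zeros(d.shape,bool);m[v0:v1,u0:u1]=1
    m&=(P[...,2]>z0)&(P[...,2]<z1); return P[m]
r=box(155,176,310,480,100,260);print('roof',cv2.minAreaRect(r[:,:2].astype(np.float32)),len(r),np.median(r[:,2]))
r=box(48,62,250,300,170,225);print('dialbox',cv2.minAreaRect(r[:,:2].astype(np.float32)),len(r))
r=box(90,105,255,295,170,215);print('dial',cv2.minAreaRect(r[:,:2].astype(np.float32)),len(r),r.mean(0))
r=box(195,225,310,480,100,260);print('knob',len(r),r.mean(0) if len(r) else 0, cv2.minAreaRect(r[:,:2].astype(np.float32)) if len(r) else 0)
a=cv2.resize(im[180:310,110:300],None,fx=4,fy=4,interpolation=cv2.INTER_CUBIC); cv2.imwrite('pics/c1.png',a)
b=cv2.resize(im[100:265,300:480],None,fx=3.6,fy=3.6,interpolation=cv2.INTER_CUBIC); cv2.imwrite('pics/c2.png',b)
E
```

```text
f1 [551. 402.  39.] tab 60 [538. 373. 218.] 1205.0
   [543. 387. 155.] [ 129. 5886.] 67.0
f2 [441. 390.  41.] tab 59 [442. 367. 200.] 1205.0
   [442. 378. 148.] [ 123. 4183.] 86.0
f3 [468. 289.  42.] tab 51 [463. 271. 238.] 1205.0
   [465. 280. 173.] [  90. 2828.] 79.0
f4 [482. 194.  90.] tab 47 [474. 182. 293.] 1205.0
   [478. 186. 221.] [  39. 1632.] 62.0
f5 [464.  88.  39.] tab 46 [460.  92. 275.] 1205.0
   [463.  91. 214.] [127. 202.] 162.0
plane [425. -13.  29.] tab 10 [ 423.   93. 1205.] 1205.0
   [ 423.   93. 1205.] [0. 0.] 90.0
orange [380. 468.  44.] tab 76 [385. 432. 208.] 1205.0
   [383. 447. 156.] [ 146. 7649.] 97.0
roof ((635.5658569335938, -208.25503540039062), (281.33001708984375, 281.96942138671875), 60.01649475097656) 9231 172.42349848222807
dialbox ((612.6615600585938, 97.09259033203125), (109.72779846191406, 97.61073303222656), 0.2979486286640167) 1195
dial ((613.690185546875, 95.56331634521484), (14.02476692199707, 46.50161361694336), 61.292396545410156) 100 [612.53243764  95.79311384  98.27500011]
knob 139 [ 633.50640645 -205.25427355  213.31293503] ((634.5462036132812, -205.97592163085938), (42.84877395629883, 13.197898864746094), 89.51667785644531)
```

View pics/c1.png

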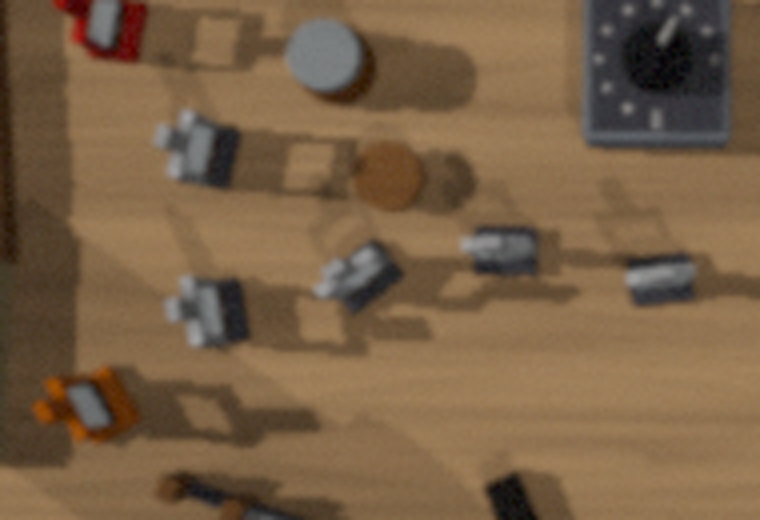

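View pics/c2.png

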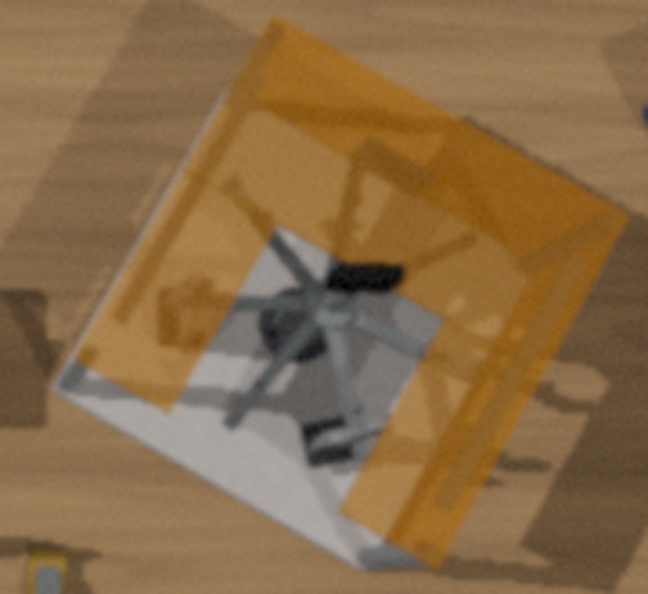

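```bash
cat >> h.py <<'E'
def rect(p): return cv2.minAreaRect(p[:,:2].astype(np.float32))
def frogs(P,d,cs,r=45):
    """tab/bar fit near each (x,y): bar centre, yaw of frog y axis (deg, mod 180), tab centre"""
    for c in cs:
        m=(d>0)&(np.hypot(P[...,0]-c[0],P[...,1]-c[1])<r)
        b=P[m&(P[...,2]>70)&(P[...,2]<88)];t=P[m&(P[...,2]>92)&(P[...,2]<132)];f=P[m&(P[...,2]>5)&(P[...,2]<30)]
        o=[]
        for n,q in(('bar',b),('tab',t)):
            if len(q)<6: o.append((n,len(q)));continue
            w,V=np.linalg.eigh(np.cov(q[:,:2].T)); o.append((n,len(q),q.mean(0).round(1).tolist(),round(float(np.degrees(np.arctan2(V[1,1],V[0,1]))%180),1),np.sqrt(w).round(1).tolist()))
        print(c,o)
def plan(x,y,z,t=None,F=0.0,vmax=.040,wmax=.12,st=None,tight=False):
    """rows from the measured pose (or st=(pos,yawdeg)) to TCP x,y,z mm, jaw yaw t deg; prints compact rows"""
    if st is None:
        s=sensors.read_state();R=np.array(s['tool_rot']).reshape(3,3);p=np.array(s['ee_pos']);a=np.degrees(np.arctan2(R[1,1],R[0,1]))
    else: p,a=np.array(st[0],float),st[1]
    t=a if t is None else t
    D=(np.array([x,y,z])-p)/1000; da=(t-a+90)%180-90
    n=max(1,int(np.ceil(max(np.linalg.norm(D)/vmax,abs(np.radians(da))/wmax))))
    print('from',p.round(1),round(float(a),1),'to',(x,y,z),'yaw',round(float(a+da),1),'n',n)
    for i in range(n):
        b=np.radians(a+da*i/n); v=D/n
        print('{"dp":[%.4f,%.4f,%.4f],"rotation":[%.4f,0,0],"fingers":%g}'%(-v[2],v[0]*np.cos(b)+v[1]*np.sin(b),v[0]*np.sin(b)-v[1]*np.cos(b),-np.radians(da/n),F),end=',\n' if (i+1)%8 else '\n--\n')
    print()
    return (np.array([x,y,z]),a+da)
E
python3 - <<'E'
from h import *
im,d,M,k=load('top0'); P=cloud(d,M,k)
frogs(P,d,[(463,90),(475,183),(463,271),(442,375),(540,380)])
plan(480,140,290,110)
E
```

```text
(463, 90) [('bar', 36, [467.1, 91.4, 82.8], 96.6, [2.6, 15.2]), ('tab', 23, [467.3, 91.6, 124.4], 97.3, [2.8, 4.3])]
(475, 183) [('bar', 39, [485.3, 198.0, 82.6], 89.9, [2.5, 16.1]), ('tab', 21, [485.5, 198.4, 122.8], 93.3, [2.1, 4.8])]
(463, 271) [('bar', 43, [468.1, 294.7, 82.1], 130.2, [2.5, 15.4]), ('tab', 32, [467.9, 294.7, 118.7], 125.5, [2.7, 4.4])]
(442, 375) [('bar', 54, [442.0, 392.7, 81.6], 11.5, [2.6, 14.6]), ('tab', 38, [443.2, 392.4, 116.1], 15.2, [2.3, 4.2])]
(540, 380) [('bar', 59, [550.2, 404.1, 81.4], 168.8, [2.7, 14.7]), ('tab', 40, [550.1, 403.4, 116.1], 165.2, [2.6, 4.2])]
from [222.3 557.1 303.2] 68.2 to (480, 140, 290) yaw 110.0 n 13
{"dp":[0.0010,-0.0224,0.0303],"rotation":[-0.0561,0,0],"fingers":0},
{"dp":[0.0010,-0.0241,0.0290],"rotation":[-0.0561,0,0],"fingers":0},
{"dp":[0.0010,-0.0257,0.0276],"rotation":[-0.0561,0,0],"fingers":0},
{"dp":[0.0010,-0.0272,0.0261],"rotation":[-0.0561,0,0],"fingers":0},
{"dp":[0.0010,-0.0286,0.0246],"rotation":[-0.0561,0,0],"fingers":0},
{"dp":[0.0010,-0.0300,0.0229],"rotation":[-0.0561,0,0],"fingers":0},
{"dp":[0.0010,-0.0312,0.0212],"rotation":[-0.0561,0,0],"fingers":0},
{"dp":[0.0010,-0.0323,0.0194],"rotation":[-0.0561,0,0],"fingers":0}
--
{"dp":[0.0010,-0.0334,0.0176],"rotation":[-0.0561,0,0],"fingers":0},
{"dp":[0.0010,-0.0343,0.0157],"rotation":[-0.0561,0,0],"fingers":0},
{"dp":[0.0010,-0.0351,0.0137],"rotation":[-0.0561,0,0],"fingers":0},
{"dp":[0.0010,-0.0358,0.0117],"rotation":[-0.0561,0,0],"fingers":0},
{"dp":[0.0010,-0.0364,0.0097],"rotation":[-0.0561,0,0],"fingers":0},
```

```bash
cat >> h.py <<'E'
def way(*ws,st=None,v=.040,w=.12):
    """waypoints (x,y,z,t): per leg, turn rows in place (if any) then equal shift rows"""
    if st is None:
        s=sensors.read_state();R=np.array(s['tool_rot']).reshape(3,3);p=np.array(s['ee_pos']);a=np.degrees(np.arctan2(R[1,1],R[0,1]))
        print('now',s['time'],p.round(1),round(float(a),1),'w',round(float(s['width']),1),'tilt',R[:2,0].round(3),'q6',s['joint_pos'][5].round(2),'F',np.array(s['ft_force']).round(1))
    else: p,a=np.array(st[0],float),st[1]
    for x,y,z,t in ws:
        t=a if t is None else t; da=(t-a+90)%180-90; a+=da
        if abs(da)>.3:
            n=int(np.ceil(abs(np.radians(da))/w)); print(' %dx rot %.4f'%(n,-np.radians(da)/n),end='')
        D=(np.array([x,y,z])-p)/1000; b=np.radians(a); n=max(1,int(np.ceil(np.linalg.norm(D)/v))); D=D/n
        print(' %dx dp [%.4f,%.4f,%.4f] ->'%(n,-D[2],D[0]*np.cos(b)+D[1]*np.sin(b),D[0]*np.sin(b)-D[1]*np.cos(b)),(x,y,z),round(float(a),1))
        p=np.array([x,y,z],float)
E
python3 - <<'E'
from h import *
way((467,91.5,262,7),(467,91.5,166,7),(467,91.5,266,7))
E
```

```text
now 0.1 [222.3 557.1 303.2] 68.2 w 85.5 tilt [-0.001 -0.001] q6 1.35 F [-0.2  0.3 -0.1]
 9x rot 0.1188 14x dp [0.0029,0.0133,0.0351] -> (467, 91.5, 262) 7.0
 3x dp [0.0320,0.0000,0.0000] -> (467, 91.5, 166) 7.0
 3x dp [-0.0333,0.0000,0.0000] -> (467, 91.5, 266) 7.0
```

Emit:
step_arm:
  steps:
    - {"rotation": [0.1188,0,0],"dp": [0,0,0],"fingers": 0.4}
    - {"rotation": [0.1188,0,0],"dp": [0,0,0],"fingers": 0.4}
    - {"rotation": [0.1188,0,0],"dp": [0,0,0],"fingers": 0.4}
    - {"rotation": [0.1188,0,0],"dp": [0,0,0],"fingers": 0.4}
    - {"rotation": [0.1188,0,0],"dp": [0,0,0],"fingers": 0.4}
    - {"rotation": [0.1188,0,0],"dp": [0,0,0],"fingers": 0.4}
    - {"rotation": [0.1188,0,0],"dp": [0,0,0],"fingers": 0.4}
    - {"rotation": [0.1188,0,0],"dp": [0,0,0],"fingers": 0.4}

```text
time: 0.77
ee_pos: [222.3, 557.1, 303.4]
tool_rot: [[-0.0, 0.973, 0.233], [-0.001, 0.233, -0.973], [-1.0, -0.001, 0.0]]
ft_force: [-0.2, 0.1, 0.3]
width: 51.2
```

Emit:
step_arm:
  steps:
    - {"rotation": [0.1188,0,0],"dp": [0,0,0],"fingers": 0.4}
    - {"rotation": [0,0,0],"dp": [0.0029,0.0133,0.0351],"fingers": 0.4}
    - {"rotation": [0,0,0],"dp": [0.0029,0.0133,0.0351],"fingers": 0.4}
    - {"rotation": [0,0,0],"dp": [0.0029,0.0133,0.0351],"fingers": 0.4}
    - {"rotation": [0,0,0],"dp": [0.0029,0.0133,0.0351],"fingers": 0.4}
    - {"rotation": [0,0,0],"dp": [0.0029,0.0133,0.0351],"fingers": 0.4}
    - {"rotation": [0,0,0],"dp": [0.0029,0.0133,0.0351],"fingers": 0.4}
    - {"rotation": [0,0,0],"dp": [0.0029,0.0133,0.0351],"fingers": 0.4}

```text
time: 1.43
ee_pos: [344.9, 323.1, 283.2]
tool_rot: [[-0.0, 0.993, 0.122], [-0.0, 0.122, -0.993], [-1.0, -0.0, 0.0]]
ft_force: [1.1, 0.6, 0.4]
width: 51.1
```

Emit:
step_arm:
  steps:
    - {"rotation": [0,0,0],"dp": [0.0029,0.0133,0.0351],"fingers": 0.4}
    - {"rotation": [0,0,0],"dp": [0.0029,0.0133,0.0351],"fingers": 0.4}
    - {"rotation": [0,0,0],"dp": [0.0029,0.0133,0.0351],"fingers": 0.4}
    - {"rotation": [0,0,0],"dp": [0.0029,0.0133,0.0351],"fingers": 0.4}
    - {"rotation": [0,0,0],"dp": [0.0029,0.0133,0.0351],"fingers": 0.4}
    - {"rotation": [0,0,0],"dp": [0.0029,0.0133,0.0351],"fingers": 0.4}
    - {"rotation": [0,0,0],"dp": [0.0029,0.0133,0.0351],"fingers": 0.4}
    - {"rotation": [0,0,0],"dp": [0,0,0],"fingers": 0.4}

```text
time: 2.1
ee_pos: [468.8, 87.2, 262.1]
tool_rot: [[-0.0, 0.993, 0.116], [-0.001, 0.116, -0.993], [-1.0, -0.001, 0.001]]
ft_force: [0.4, -0.1, -0.1]
width: 51.1
```

```bash
python3 - <<'E'
from h import *
im,d,M,k=snap('wrist','w1'); P=cloud(d,M,k); frogs(P,d,[(467,91)])
im,d,M,k=snap('top'); P=cloud(d,M,k); frogs(P,d,[(485,198),(468,295),(442,393),(550,404)])
way((467,91.5,166,7),(467,91.5,266,7))
E
```

```text
(467, 91) [('bar', 208, [465.2, 105.0, 80.2], 96.0, [2.3, 8.9]), ('tab', 292, [466.6, 94.7, 117.3], 96.7, [2.3, 4.6])]
(485, 198) [('bar', 18, [485.1, 214.4, 83.7], 72.0, [2.3, 5.9]), ('tab', 12, [485.4, 202.0, 124.2], 85.9, [2.2, 3.0])]
(468, 295) [('bar', 42, [468.8, 294.2, 81.9], 130.0, [2.6, 15.3]), ('tab', 32, [467.9, 294.7, 118.9], 130.2, [2.7, 4.3])]
(442, 393) [('bar', 53, [442.1, 392.6, 81.5], 11.8, [2.7, 14.6]), ('tab', 39, [443.0, 392.2, 116.0], 16.5, [2.3, 4.3])]
(550, 404) [('bar', 56, [550.4, 404.1, 81.2], 169.4, [2.8, 14.7]), ('tab', 39, [550.0, 403.4, 116.9], 172.2, [2.7, 4.3])]
now 2.2 [467.   91.  262.7] 6.8 w 51.3 tilt [-0.001  0.   ] q6 1.37 F [-0.5  0.1  1.2]
 3x dp [0.0322,0.0000,-0.0002] -> (467, 91.5, 166) 7.0
 3x dp [-0.0333,0.0000,0.0000] -> (467, 91.5, 266) 7.0
```

Emit:
step_arm:
  steps:
    - {"dp": [0.0322,0,0],"fingers": 0.4}
    - {"dp": [0.0322,0,0],"fingers": 0.4}
    - {"dp": [0.0322,0,0],"fingers": 0.4}
    - {"dp": [0,0,0],"fingers": 0.4}
    - {"dp": [0,0,0],"fingers": 1}
    - {"dp": [0,0,0],"fingers": 1}
    - {"dp": [0,0,0],"fingers": 1}
    - {"dp": [0,0,0],"fingers": 1}

```text
schema error: expected keys dp, rotation, fingers
```

Emit:
step_arm:
  steps:
    - {"dp": [0,0,0],"fingers": 1}
    - {"dp": [0,0,0],"fingers": 1}
    - {"dp": [-0.0333,0,0],"fingers": 1}
    - {"dp": [-0.0333,0,0],"fingers": 1}
    - {"dp": [-0.0333,0,0],"fingers": 1}
    - {"dp": [0,0,0],"fingers": 1}

```text
schema error: expected keys dp, rotation, fingers
```

```bash
python3 - <<'E'
from h import *
way((516,-110,266,-39),(516,-110,217,-39),(561.3,-147,217,-39),(561.3,-147,195,-39))
E
```

```text
now 2.2 [467.   91.  262.7] 6.8 w 51.3 tilt [-0.001  0.   ] q6 1.37 F [-0.5  0.1  1.2]
 7x rot 0.1142 6x dp [-0.0005,0.0274,0.0209] -> (516, -110, 266) -39.0
 2x dp [0.0245,0.0000,-0.0000] -> (516, -110, 217) -39.0
 2x dp [-0.0000,0.0292,0.0001] -> (561.3, -147, 217) -39.0
 1x dp [0.0220,0.0000,-0.0000] -> (561.3, -147, 195) -39.0
```

Emit:
step_arm:
  steps:
    - {"dp": [0.0322,0,0],"rotation": [0,0,0],"fingers": 0.4}
    - {"dp": [0.0322,0,0],"rotation": [0,0,0],"fingers": 0.4}
    - {"dp": [0.0322,0,0],"rotation": [0,0,0],"fingers": 0.4}
    - {"dp": [0,0,0],"rotation": [0,0,0],"fingers": 0.4}
    - {"dp": [0,0,0],"rotation": [0,0,0],"fingers": 1}
    - {"dp": [0,0,0],"rotation": [0,0,0],"fingers": 1}
    - {"dp": [0,0,0],"rotation": [0,0,0],"fingers": 1}
    - {"dp": [0,0,0],"rotation": [0,0,0],"fingers": 1}

```text
time: 2.87
ee_pos: [467.9, 92.3, 169.2]
tool_rot: [[0.003, 0.993, 0.122], [-0.0, 0.122, -0.993], [-1.0, 0.003, 0.001]]
ft_force: [-4.8, -0.9, 7.6]
width: 6.8
```

Emit:
step_arm:
  steps:
    - {"dp": [0,0,0],"rotation": [0,0,0],"fingers": 1}
    - {"dp": [0,0,0],"rotation": [0,0,0],"fingers": 1}
    - {"dp": [-0.0333,0,0],"rotation": [0,0,0],"fingers": 1}
    - {"dp": [-0.0333,0,0],"rotation": [0,0,0],"fingers": 1}
    - {"dp": [-0.0333,0,0],"rotation": [0,0,0],"fingers": 1}
    - {"dp": [0,0,0],"rotation": [0,0,0],"fingers": 1}

```text
time: 3.37
ee_pos: [469.3, 92.0, 274.6]
tool_rot: [[0.011, 0.993, 0.122], [-0.001, 0.122, -0.993], [-1.0, 0.01, 0.002]]
ft_force: [0.7, -0.5, -0.6]
width: 7.1
```

```bash
python3 - <<'E'
from h import *
way((516,-110,266,-39),(516,-110,217,-39),(561.3,-147,217,-39),(561.3,-147,195,-39))
E
```

```text
now 3.3667 [469.3  92.  274.6] 7.0 w 7.1 tilt [ 0.011 -0.001] q6 1.37 F [ 0.7 -0.5 -0.6]
 7x rot 0.1146 6x dp [0.0014,0.0272,0.0213] -> (516, -110, 266) -39.0
 2x dp [0.0245,0.0000,-0.0000] -> (516, -110, 217) -39.0
 2x dp [-0.0000,0.0292,0.0001] -> (561.3, -147, 217) -39.0
 1x dp [0.0220,0.0000,-0.0000] -> (561.3, -147, 195) -39.0
```

```bash
python3 - <<'E'
from h import *
im,d,M,k=snap('scene','s1'); 
cv2.imwrite('pics/s1c.png',cv2.resize(im[100:300,80:400],None,fx=2.4,fy=2.4,interpolation=cv2.INTER_CUBIC))
way((467,92,270,7))
im,d,M,k=snap('top'); P=cloud(d,M,k); m=(d>0)&(abs(P[...,0]-467)<60)&(abs(P[...,1]-92)<45)&(P[...,2]>5)&(P[...,2]<60); print(m.sum(),P[m].mean(0) if m.sum() else 0)
E
```

```text
now 3.4167 [468.9  92.  271.5] 7.0 w 6.8 tilt [ 0.008 -0.001] q6 1.37 F [ 0.2  0.4 -2.8]
 1x dp [0.0015,-0.0018,-0.0002] -> (467, 92, 270) 7.0
0 0
```

View pics/s1c.png

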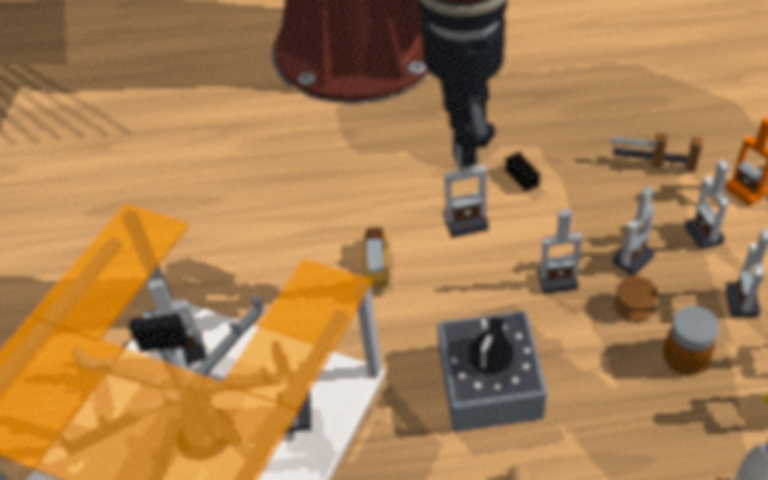

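Emit:
step_arm:
  steps:
    - {"dp": [0,0,0],"rotation": [0.1146,0,0],"fingers": 1}
    - {"dp": [0,0,0],"rotation": [0.1146,0,0],"fingers": 1}
    - {"dp": [0,0,0],"rotation": [0.1146,0,0],"fingers": 1}
    - {"dp": [0,0,0],"rotation": [0.1146,0,0],"fingers": 1}
    - {"dp": [0,0,0],"rotation": [0.1146,0,0],"fingers": 1}
    - {"dp": [0,0,0],"rotation": [0.1146,0,0],"fingers": 1}
    - {"dp": [0,0,0],"rotation": [0.1146,0,0],"fingers": 1}
    - {"dp": [0,0,0],"rotation": [0,0,0],"fingers": 1}

```text
time: 4.13
ee_pos: [466.5, 92.2, 265.4]
tool_rot: [[-0.002, 0.774, -0.633], [0.0, -0.633, -0.774], [-1.0, -0.001, 0.001]]
ft_force: [0.2, 0.1, -1.3]
width: 6.9
```

Emit:
step_arm:
  steps:
    - {"dp": [0.0005,0.0272,0.0213],"rotation": [0,0,0],"fingers": 1}
    - {"dp": [0.0005,0.0272,0.0213],"rotation": [0,0,0],"fingers": 1}
    - {"dp": [0.0005,0.0272,0.0213],"rotation": [0,0,0],"fingers": 1}
    - {"dp": [0.0005,0.0272,0.0213],"rotation": [0,0,0],"fingers": 1}
    - {"dp": [0.0005,0.0272,0.0213],"rotation": [0,0,0],"fingers": 1}
    - {"dp": [0.0005,0.0272,0.0213],"rotation": [0,0,0],"fingers": 1}
    - {"dp": [0,0,0],"rotation": [0,0,0],"fingers": 1}

```text
time: 4.72
ee_pos: [513.9, -114.9, 262.2]
tool_rot: [[-0.001, 0.777, -0.629], [-0.001, -0.629, -0.777], [-1.0, 0.0, 0.001]]
ft_force: [0.4, 0.5, -1.9]
width: 7.0
```

```bash
python3 - <<'E'
from h import *
way((516,-110,219,-39),(561.3,-147,219,-39),(561.3,-147,198,-39))
im,d,M,k=snap('top'); P=cloud(d,M,k)
m=(d>0)&(np.hypot(P[...,0]-635,P[...,1]+207)<130)
q=P[m&(P[...,2]>180)&(P[...,2]<225)&(np.hypot(P[...,0]-635,P[...,1]+207)<35)];print('knob',len(q),rect(q))
q=P[m&(P[...,2]>90)&(P[...,2]<125)];q=q-[635,-207,0];r=np.hypot(q[:,0],q[:,1]);a=np.degrees(np.arctan2(q[:,1],q[:,0]));s=(r>50)&(r<120)&(abs(a-141)<20);print('arm',s.sum(),a[s].mean(),a[s].std(),r[s].max())
E
```

```text
now 4.7167 [ 513.9 -114.9  262.2] -39.0 w 7.0 tilt [-0.001 -0.001] q6 1.78 F [ 0.4  0.5 -1.9]
 2x dp [0.0216,-0.0007,-0.0026] -> (516, -110, 219) -39.0
 2x dp [-0.0000,0.0292,0.0001] -> (561.3, -147, 219) -39.0
 1x dp [0.0210,0.0000,-0.0000] -> (561.3, -147, 198) -39.0
knob 0 ((0.0, 0.0), (0.0, 0.0), 0.0)<stdin>:6: RuntimeWarning: Mean of empty slice.
  ret = ret.dtype.type(ret / rcount)
  ret = _var(a, axis=axis, dtype=dtype, out=out, ddof=ddof,
  arrmean = um.true_divide(arrmean, div, out=arrmean,
  ret = ret.dtype.type(ret / rcount)
Traceback (most recent call last):
ValueError: zero-size array to reduction operation maximum which has no identity
```

```bash
python3 - <<'E'
from h import *
im,d,M,k=load('top0'); P=cloud(d,M,k)
q=P[(d>0)&(P[...,2]>94)&(P[...,2]<125)]-[635,-207,0];r=np.hypot(q[:,0],q[:,1]);a=np.degrees(np.arctan2(q[:,1],q[:,0]));
for lo in(40,60,85):
  s=(r>lo)&(r<122)&(abs(a-141)<20);print('arm',s.sum(),a[s].mean(),a[s].std(),r[s].max())
way()
E
```

```text
arm 126 140.5072055690456 2.603916673654537 115.59846113024065
arm 94 140.44095848033814 2.112431195615351 115.59846113024065
arm 53 140.47115392408944 1.770349306737058 115.59846113024065
now 4.7667 [ 513.3 -112.5  262.2] -39.0 w 7.0 tilt [-0.002  0.   ] q6 1.79 F [-1.   0.7 -1.7]
```

Emit:
step_arm:
  steps:
    - {"dp": [0.0216,0.0005,-0.001],"rotation": [0,0,0],"fingers": 1}
    - {"dp": [0.0216,0.0005,-0.001],"rotation": [0,0,0],"fingers": 1}
    - {"dp": [0,0,0],"rotation": [0,0,0],"fingers": 1}
    - {"dp": [0,0.0195,0],"rotation": [0,0,0],"fingers": 1}
    - {"dp": [0,0.0195,0],"rotation": [0,0,0],"fingers": 1}
    - {"dp": [0,0.0195,0],"rotation": [0,0,0],"fingers": 1}
    - {"dp": [0,0,0],"rotation": [0,0,0],"fingers": 1}

```text
time: 5.35
ee_pos: [562.5, -146.9, 220.8]
tool_rot: [[0.001, 0.778, -0.628], [-0.001, -0.628, -0.778], [-1.0, 0.001, -0.0]]
ft_force: [-0.3, -0.7, -1.0]
width: 6.7
```

```bash
python3 - <<'E'
from h import *
way((561.3,-147,198,-39),(561.3,-147,290,-39))
im,d,M,k=snap('scene','s2'); 
cv2.imwrite('pics/s2c.png',cv2.resize(im[150:340,50:290],None,fx=3,fy=3,interpolation=cv2.INTER_CUBIC))
E
```

```text
now 5.35 [ 562.5 -146.9  220.8] -38.9 w 6.7 tilt [ 0.001 -0.001] q6 1.77 F [-0.3 -0.7 -1. ]
 1x dp [0.0228,-0.0009,0.0008] -> (561.3, -147, 198) -39.0
 3x dp [-0.0307,0.0000,-0.0000] -> (561.3, -147, 290) -39.0
```

View pics/s2c.png

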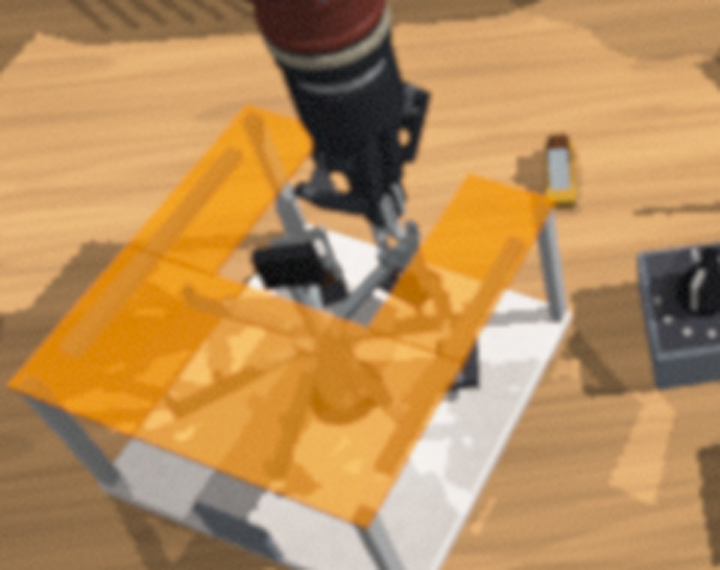

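Emit:
step_arm:
  steps:
    - {"dp": [0.011,0,0],"rotation": [0,0,0],"fingers": 1}
    - {"dp": [0.011,0,0],"rotation": [0,0,0],"fingers": 1}
    - {"dp": [0,0,0],"rotation": [0,0,0],"fingers": 1}
    - {"dp": [0,0,0],"rotation": [0,0,0],"fingers": 0.6}
    - {"dp": [0,0,0],"rotation": [0,0,0],"fingers": 0.6}
    - {"dp": [0,0,0],"rotation": [0,0,0],"fingers": 0.6}
    - {"dp": [0,0,0],"rotation": [0,0,0],"fingers": 0.6}

```text
time: 5.98
ee_pos: [560.5, -145.4, 197.9]
tool_rot: [[-0.001, 0.778, -0.629], [0.0, -0.629, -0.778], [-1.0, -0.001, 0.0]]
ft_force: [-0.7, 0.1, 0.5]
width: 34.1
```

Emit:
step_arm:
  steps:
    - {"dp": [-0.02,0,0],"rotation": [0,0,0],"fingers": 0.6}
    - {"dp": [-0.03,0,0],"rotation": [0,0,0],"fingers": 0.6}
    - {"dp": [-0.03,0,0],"rotation": [0,0,0],"fingers": 0.6}
    - {"dp": [-0.035,0,0],"rotation": [0,0,0],"fingers": 0.6}
    - {"dp": [0,0,0],"rotation": [0,0,0],"fingers": 0.6}

```text
time: 6.4
ee_pos: [562.3, -146.4, 320.5]
tool_rot: [[0.008, 0.777, -0.629], [-0.004, -0.629, -0.777], [-1.0, 0.009, -0.002]]
ft_force: [0.9, 0.7, 0.8]
width: 34.0
```

```bash
python3 - <<'E'
from h import *
im,d,M,k=snap('wrist','w2'); P=cloud(d,M,k)
q=P[(d>0)&(np.hypot(P[...,0]-635,P[...,1]+207)<35)&(P[...,2]>205)&(P[...,2]<225)];print('knob',len(q),rect(q),q[:,2].max())
m=(d>0)&(np.hypot(P[...,0]-561,P[...,1]+147)<40)&(P[...,2]>120)&(P[...,2]<170);q=P[m];print('tab',len(q),q.mean(0),q[:,2].max())
way((635,-207,310,0),(635,-207,257,0))
E
```

```text
knob 1487 ((634.6670532226562, -206.54714965820312), (44.35456466674805, 14.31938362121582), 89.39524841308594) 215.5204266275847
tab 223 [ 562.90764709 -142.8180784   147.20237057] 154.62160519031934
now 6.45 [ 562.  -146.3  317.4] -39.0 w 34.4 tilt [ 0.006 -0.003] q6 1.77 F [-0.2 -0.  -0.3]
 6x rot -0.1134 3x dp [0.0025,0.0243,0.0202] -> (635, -207, 310) 0.0
 2x dp [0.0265,0.0000,0.0000] -> (635, -207, 257) 0.0
```

View pics/w2.png

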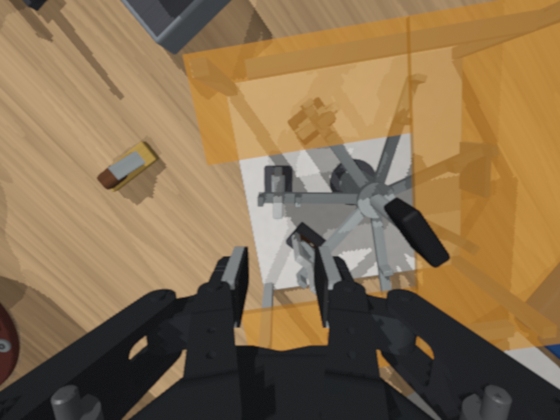

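Emit:
step_arm:
  steps:
    - {"dp": [0,0,0],"rotation": [-0.1117,0,0],"fingers": 0.5}
    - {"dp": [0,0,0],"rotation": [-0.1117,0,0],"fingers": 0.5}
    - {"dp": [0,0,0],"rotation": [-0.1117,0,0],"fingers": 0.5}
    - {"dp": [0,0,0],"rotation": [-0.1117,0,0],"fingers": 0.5}
    - {"dp": [0,0,0],"rotation": [-0.1117,0,0],"fingers": 0.5}
    - {"dp": [0,0,0],"rotation": [-0.1117,0,0],"fingers": 0.5}

```text
time: 6.95
ee_pos: [560.6, -145.6, 312.0]
tool_rot: [[-0.001, 1.0, -0.005], [0.001, -0.005, -1.0], [-1.0, -0.001, -0.001]]
ft_force: [-0.8, 0.2, 0.1]
width: 42.4
```

Emit:
step_arm:
  steps:
    - {"dp": [0.0025,0.0243,0.0202],"rotation": [0,0,0],"fingers": 0.5}
    - {"dp": [0.0025,0.0243,0.0202],"rotation": [0,0,0],"fingers": 0.5}
    - {"dp": [0.0025,0.0243,0.0202],"rotation": [0,0,0],"fingers": 0.5}
    - {"dp": [0,0,0],"rotation": [0,0,0],"fingers": 0.5}

```text
time: 7.28
ee_pos: [635.0, -210.1, 299.6]
tool_rot: [[-0.005, 1.0, -0.012], [0.003, -0.012, -1.0], [-1.0, -0.005, -0.003]]
ft_force: [-0.7, 0.5, -1.3]
width: 43.2
```

```bash
python3 - <<'E'
from h import *
way((634.7,-206.5,257,-0.6))
E
```

```text
now 7.2833 [ 635.  -210.1  299.6] -0.7 w 43.2 tilt [-0.005  0.003] q6 1.07 F [-0.7  0.5 -1.3]
 2x dp [0.0213,-0.0002,-0.0018] -> (634.7, -206.5, 257) -0.6
```

Emit:
step_arm:
  steps:
    - {"dp": [0.0225,0,0],"rotation": [0,0,0],"fingers": 0.5}
    - {"dp": [0.0225,0,0],"rotation": [0,0,0],"fingers": 0.5}
    - {"dp": [0,0,0],"rotation": [0,0,0],"fingers": 0.5}
    - {"dp": [0,0,0],"rotation": [0,0,0],"fingers": 1}
    - {"dp": [0,0,0],"rotation": [0,0,0],"fingers": 1}
    - {"dp": [0,0,0],"rotation": [0,0,0],"fingers": 1}
    - {"dp": [0,0,0],"rotation": [0,0,0],"fingers": 1}
    - {"dp": [0,0,0],"rotation": [0,0,0],"fingers": 1}

```text
time: 7.95
ee_pos: [634.4, -207.0, 262.4]
tool_rot: [[0.004, 1.0, -0.01], [-0.001, -0.01, -1.0], [-1.0, 0.004, 0.001]]
ft_force: [7.7, 1.2, -4.7]
width: 12.9
```

Emit:
step_arm:
  steps:
    - {"dp": [0,0,0],"rotation": [0.03,0,0],"fingers": 1}
    - {"dp": [0,0,0],"rotation": [0.06,0,0],"fingers": 1}
    - {"dp": [0,0,0],"rotation": [0.08,0,0],"fingers": 1}
    - {"dp": [0,0,0],"rotation": [0.08,0,0],"fingers": 1}

```text
time: 8.28
ee_pos: [634.5, -207.0, 262.5]
tool_rot: [[0.004, 0.966, -0.26], [-0.001, -0.26, -0.966], [-1.0, 0.004, -0.0]]
ft_force: [7.2, 0.5, -4.1]
width: 13.0
```

Emit:
step_arm:
  steps:
    - {"dp": [0,0,0],"rotation": [0.08,0,0],"fingers": 1}
    - {"dp": [0,0,0],"rotation": [0.08,0,0],"fingers": 1}
    - {"dp": [0,0,0],"rotation": [0.08,0,0],"fingers": 1}
    - {"dp": [0,0,0],"rotation": [0.08,0,0],"fingers": 1}
    - {"dp": [0,0,0],"rotation": [0.08,0,0],"fingers": 1}
    - {"dp": [0,0,0],"rotation": [0.08,0,0],"fingers": 1}
    - {"dp": [0,0,0],"rotation": [0.08,0,0],"fingers": 1}
    - {"dp": [0,0,0],"rotation": [0.08,0,0],"fingers": 1}

```text
time: 8.95
ee_pos: [634.6, -207.1, 262.4]
tool_rot: [[0.004, 0.619, -0.785], [-0.001, -0.785, -0.619], [-1.0, 0.003, -0.003]]
ft_force: [9.2, -0.3, -5.3]
width: 13.1
```

Emit:
step_arm:
  steps:
    - {"dp": [0,0,0],"rotation": [0.08,0,0],"fingers": 1}
    - {"dp": [0,0,0],"rotation": [0.08,0,0],"fingers": 1}
    - {"dp": [0,0,0],"rotation": [0.08,0,0],"fingers": 1}
    - {"dp": [0,0,0],"rotation": [0.08,0,0],"fingers": 1}
    - {"dp": [0,0,0],"rotation": [0.08,0,0],"fingers": 1}
    - {"dp": [0,0,0],"rotation": [0.08,0,0],"fingers": 1}
    - {"dp": [0,0,0],"rotation": [0.08,0,0],"fingers": 1}
    - {"dp": [0,0,0],"rotation": [0.08,0,0],"fingers": 1}

```text
time: 9.62
ee_pos: [634.7, -207.3, 262.5]
tool_rot: [[0.005, 0.027, -1.0], [-0.001, -1.0, -0.027], [-1.0, 0.001, -0.005]]
ft_force: [9.5, -1.3, -5.8]
width: 12.8
```

Emit:
step_arm:
  steps:
    - {"dp": [0,0,0],"rotation": [0.06,0,0],"fingers": 1}
    - {"dp": [0,0,0],"rotation": [0.04,0,0],"fingers": 1}
    - {"dp": [0,0,0],"rotation": [0,0,0],"fingers": 1}
    - {"dp": [0,0,0],"rotation": [0,0,0],"fingers": 1}

```text
time: 9.95
ee_pos: [634.7, -207.3, 262.4]
tool_rot: [[0.005, -0.069, -0.998], [-0.001, -0.998, 0.069], [-1.0, 0.0, -0.005]]
ft_force: [10.0, -1.8, -6.1]
width: 13.0
```

Emit:
step_arm:
  steps:
    - {"dp": [0,0,0],"rotation": [0,0,0],"fingers": 0.5}
    - {"dp": [0,0,0],"rotation": [0,0,0],"fingers": 0.5}
    - {"dp": [0,0,0],"rotation": [0,0,0],"fingers": 0.5}
    - {"dp": [-0.03,0,0],"rotation": [0,0,0],"fingers": 0.5}
    - {"dp": [-0.03,0,0],"rotation": [0,0,0],"fingers": 0.5}
    - {"dp": [0,0,0],"rotation": [0,0,0],"fingers": 0.5}

```text
time: 10.45
ee_pos: [634.2, -207.6, 328.2]
tool_rot: [[0.007, -0.069, -0.998], [-0.004, -0.998, 0.069], [-1.0, 0.004, -0.008]]
ft_force: [0.5, 0.6, 0.7]
width: 43.0
```

```bash
python3 - <<'E'
from h import *
im,d,M,k=snap('wrist','w3'); P=cloud(d,M,k)
q=P[(d>0)&(np.hypot(P[...,0]-635,P[...,1]+207)<35)&(P[...,2]>205)&(P[...,2]<225)];print('knob',len(q),rect(q))
im,d,M,k=snap('top'); P=cloud(d,M,k);frogs(P,d,[(485,198),(468,295),(442,393),(550,404)])
way()
E
```

```text
knob 1317 ((635.1011962890625, -207.1417999267578), (13.928242683410645, 44.064273834228516), 85.62850952148438)
(485, 198) [('bar', 38, [485.3, 197.8, 82.7], 89.6, [2.4, 16.3]), ('tab', 21, [485.5, 198.4, 122.6], 92.9, [2.1, 4.8])]
(468, 295) [('bar', 44, [468.6, 294.1, 82.9], 130.0, [2.5, 15.0]), ('tab', 33, [467.8, 294.8, 117.8], 128.6, [2.7, 4.3])]
(442, 393) [('bar', 52, [442.7, 392.8, 82.2], 11.6, [2.7, 14.4]), ('tab', 38, [443.1, 392.2, 116.8], 13.9, [2.4, 4.2])]
(550, 404) [('bar', 58, [550.6, 404.1, 81.0], 169.2, [2.8, 15.1]), ('tab', 39, [550.3, 403.6, 116.1], 166.8, [2.6, 4.2])]
now 10.55 [ 633.7 -207.4  323.3] -94.0 w 42.9 tilt [ 0.003 -0.002] q6 2.7 F [-0.1  0.2 -0.4]
```

```bash
python3 - <<'E'
from h import *
way((485.4,198,262,2),(485.4,198,170,2))
E
```

```text
now 10.55 [ 633.7 -207.4  323.3] -94.0 w 42.9 tilt [ 0.003 -0.002] q6 2.7 F [-0.1  0.2 -0.4]
 13x rot 0.1128 11x dp [0.0056,0.0122,0.0373] -> (485.4, 198, 262) -178.0
 3x dp [0.0307,-0.0000,0.0000] -> (485.4, 198, 170) -178.0
```

```bash
sed -i 's/t=a if t is None else t; da=(t-a+90)%180-90; a+=da/t=a if t is None else (t+95)%180-95; da=t-a; a=t/' h.py; python3 -c "
from h import *
way((485.4,198,262,2),(485.4,198,171,2))"
```

```text
now 10.55 [ 633.7 -207.4  323.3] -94.0 w 42.9 tilt [ 0.003 -0.002] q6 2.7 F [-0.1  0.2 -0.4]
 14x rot -0.1197 11x dp [0.0056,-0.0122,-0.0373] -> (485.4, 198, 262) 2.0
 3x dp [0.0303,0.0000,0.0000] -> (485.4, 198, 171) 2.0
```

Emit:
step_arm:
  steps:
    - {"dp": [0,0,0],"rotation": [-0.1197,0,0],"fingers": 0.5}
    - {"dp": [0,0,0],"rotation": [-0.1197,0,0],"fingers": 0.5}
    - {"dp": [0,0,0],"rotation": [-0.1197,0,0],"fingers": 0.5}
    - {"dp": [0,0,0],"rotation": [-0.1197,0,0],"fingers": 0.5}
    - {"dp": [0,0,0],"rotation": [-0.1197,0,0],"fingers": 0.5}
    - {"dp": [0,0,0],"rotation": [-0.1197,0,0],"fingers": 0.5}
    - {"dp": [0,0,0],"rotation": [-0.1197,0,0],"fingers": 0.5}

```text
time: 11.13
ee_pos: [632.9, -207.0, 319.8]
tool_rot: [[-0.001, 0.699, -0.715], [0.001, -0.715, -0.699], [-1.0, -0.001, 0.0]]
ft_force: [-0.5, -0.8, 0.9]
width: 42.9
```

Emit:
step_arm:
  steps:
    - {"dp": [0,0,0],"rotation": [-0.1197,0,0],"fingers": 0.5}
    - {"dp": [0,0,0],"rotation": [-0.1197,0,0],"fingers": 0.5}
    - {"dp": [0,0,0],"rotation": [-0.1197,0,0],"fingers": 0.5}
    - {"dp": [0,0,0],"rotation": [-0.1197,0,0],"fingers": 0.5}
    - {"dp": [0,0,0],"rotation": [-0.1197,0,0],"fingers": 0.5}
    - {"dp": [0,0,0],"rotation": [-0.1197,0,0],"fingers": 0.5}
    - {"dp": [0,0,0],"rotation": [-0.1197,0,0],"fingers": 0.5}

```text
time: 11.72
ee_pos: [632.9, -206.9, 319.9]
tool_rot: [[-0.001, 0.999, 0.042], [0.001, 0.042, -0.999], [-1.0, -0.001, -0.001]]
ft_force: [-0.3, 0.4, 0.2]
width: 42.6
```

Emit:
step_arm:
  steps:
    - {"dp": [0.0056,-0.0122,-0.0373],"rotation": [0,0,0],"fingers": 0.5}
    - {"dp": [0.0056,-0.0122,-0.0373],"rotation": [0,0,0],"fingers": 0.5}
    - {"dp": [0.0056,-0.0122,-0.0373],"rotation": [0,0,0],"fingers": 0.5}
    - {"dp": [0.0056,-0.0122,-0.0373],"rotation": [0,0,0],"fingers": 0.5}
    - {"dp": [0.0056,-0.0122,-0.0373],"rotation": [0,0,0],"fingers": 0.5}
    - {"dp": [0.0056,-0.0122,-0.0373],"rotation": [0,0,0],"fingers": 0.5}
    - {"dp": [0.0056,-0.0122,-0.0373],"rotation": [0,0,0],"fingers": 0.5}
    - {"dp": [0.0056,-0.0122,-0.0373],"rotation": [0,0,0],"fingers": 0.5}

```text
time: 12.38
ee_pos: [523.6, 89.2, 275.0]
tool_rot: [[-0.001, 0.999, 0.035], [0.0, 0.035, -0.999], [-1.0, -0.001, -0.0]]
ft_force: [0.8, 1.1, 0.9]
width: 42.9
```

Emit:
step_arm:
  steps:
    - {"dp": [0.0056,-0.0122,-0.0373],"rotation": [0,0,0],"fingers": 0.5}
    - {"dp": [0.0056,-0.0122,-0.0373],"rotation": [0,0,0],"fingers": 0.5}
    - {"dp": [0.0056,-0.0122,-0.0373],"rotation": [0,0,0],"fingers": 0.5}
    - {"dp": [0,0,0],"rotation": [0,0,0],"fingers": 0.5}
    - {"dp": [0,0,0],"rotation": [0,0,0],"fingers": 0.5}

```text
time: 12.8
ee_pos: [483.1, 199.9, 258.3]
tool_rot: [[-0.001, 0.999, 0.039], [-0.0, 0.039, -0.999], [-1.0, -0.001, 0.0]]
ft_force: [0.2, 0.2, 0.4]
width: 42.7
```

```bash
python3 - <<'E'
from h import *
im,d,M,k=snap('wrist'); P=cloud(d,M,k); frogs(P,d,[(485,198)])
way((485.4,198,171,2))
E
```

```text
(485, 198) [('bar', 217, [485.4, 212.5, 80.0], 85.3, [2.3, 8.3]), ('tab', 304, [485.8, 202.4, 116.9], 91.2, [2.3, 4.4])]
now 12.85 [483.8 198.7 258.6] 2.1 w 43.1 tilt [-0.001 -0.   ] q6 1.67 F [ 0.9 -0.5 -0.8]
 3x dp [0.0292,0.0005,0.0003] -> (485.4, 198, 171) 2.0
```

Emit:
step_arm:
  steps:
    - {"dp": [0.0292,0.0005,0.0003],"rotation": [0,0,0],"fingers": 0.5}
    - {"dp": [0.0292,0.0005,0.0003],"rotation": [0,0,0],"fingers": 0.5}
    - {"dp": [0.0292,0.0005,0.0003],"rotation": [0,0,0],"fingers": 0.5}
    - {"dp": [0,0,0],"rotation": [0,0,0],"fingers": 0.5}
    - {"dp": [0,0,0],"rotation": [0,0,0],"fingers": 1}
    - {"dp": [0,0,0],"rotation": [0,0,0],"fingers": 1}
    - {"dp": [0,0,0],"rotation": [0,0,0],"fingers": 1}
    - {"dp": [0,0,0],"rotation": [0,0,0],"fingers": 1}

```text
time: 13.52
ee_pos: [487.3, 197.2, 174.0]
tool_rot: [[0.004, 0.999, 0.035], [0.0, 0.035, -0.999], [-1.0, 0.004, -0.0]]
ft_force: [-0.3, -0.8, 4.0]
width: 6.6
```

Emit:
step_arm:
  steps:
    - {"dp": [0,0,0],"rotation": [0,0,0],"fingers": 1}
    - {"dp": [-0.032,0,0],"rotation": [0,0,0],"fingers": 1}
    - {"dp": [-0.032,0,0],"rotation": [0,0,0],"fingers": 1}
    - {"dp": [-0.032,0,0],"rotation": [0,0,0],"fingers": 1}
    - {"dp": [0,0,0],"rotation": [0.112,0,0],"fingers": 1}
    - {"dp": [0,0,0],"rotation": [0.112,0,0],"fingers": 1}
    - {"dp": [0,0,0],"rotation": [0.112,0,0],"fingers": 1}
    - {"dp": [0,0,0],"rotation": [0.112,0,0],"fingers": 1}

```text
time: 14.18
ee_pos: [486.3, 197.4, 268.8]
tool_rot: [[0.001, 0.914, -0.406], [0.0, -0.406, -0.914], [-1.0, 0.001, -0.001]]
ft_force: [0.1, 0.3, -1.7]
width: 6.6
```

Emit:
step_arm:
  steps:
    - {"dp": [0,0,0],"rotation": [0.112,0,0],"fingers": 1}
    - {"dp": [0,0.02,0.0307],"rotation": [0,0,0],"fingers": 1}
    - {"dp": [0,0.02,0.0307],"rotation": [0,0,0],"fingers": 1}
    - {"dp": [0,0.02,0.0307],"rotation": [0,0,0],"fingers": 1}
    - {"dp": [0,0.02,0.0307],"rotation": [0,0,0],"fingers": 1}
    - {"dp": [0,0.02,0.0307],"rotation": [0,0,0],"fingers": 1}
    - {"dp": [0,0.02,0.0307],"rotation": [0,0,0],"fingers": 1}
    - {"dp": [0,0.02,0.0307],"rotation": [0,0,0],"fingers": 1}

```text
time: 14.85
ee_pos: [499.6, -60.6, 268.7]
tool_rot: [[0.001, 0.866, -0.501], [-0.0, -0.501, -0.866], [-1.0, 0.001, -0.0]]
ft_force: [1.0, 0.5, -2.2]
width: 6.4
```

Emit:
step_arm:
  steps:
    - {"dp": [0,0.02,0.0307],"rotation": [0,0,0],"fingers": 1}
    - {"dp": [0,0.02,0.0307],"rotation": [0,0,0],"fingers": 1}
    - {"dp": [0,0,0],"rotation": [0,0,0],"fingers": 1}
    - {"dp": [0,0,0],"rotation": [0,0,0],"fingers": 1}

```text
time: 15.18
ee_pos: [503.4, -133.8, 268.2]
tool_rot: [[0.0, 0.864, -0.504], [-0.0, -0.504, -0.864], [-1.0, 0.0, -0.0]]
ft_force: [0.7, 1.5, -1.0]
width: 6.8
```

```bash
python3 - <<'E'
from h import *
im,d,M,k=snap('wrist','w4')
way((503.3,-131,222,-30),(552.6,-159.5,222,-30),(552.6,-159.5,200,-30))
E
```

```text
now 15.2333 [ 503.5 -132.5  268.2] -30.1 w 6.3 tilt [0. 0.] q6 1.59 F [-0.5  0.6 -1.4]
 2x dp [0.0231,-0.0005,-0.0006] -> (503.3, -131, 222) -30.0
 2x dp [-0.0000,0.0285,0.0000] -> (552.6, -159.5, 222) -30.0
 1x dp [0.0220,0.0000,-0.0000] -> (552.6, -159.5, 200) -30.0
```

Emit:
step_arm:
  steps:
    - {"dp": [0.0228,-0.0005,-0.0006],"rotation": [0,0,0],"fingers": 1}
    - {"dp": [0.0228,-0.0005,-0.0006],"rotation": [0,0,0],"fingers": 1}
    - {"dp": [0,0,0],"rotation": [0,0,0],"fingers": 1}
    - {"dp": [0,0.019,0],"rotation": [0,0,0],"fingers": 1}
    - {"dp": [0,0.019,0],"rotation": [0,0,0],"fingers": 1}
    - {"dp": [0,0.019,0],"rotation": [0,0,0],"fingers": 1}
    - {"dp": [0,0,0],"rotation": [0,0,0],"fingers": 1}

```text
time: 15.82
ee_pos: [554.8, -159.4, 223.2]
tool_rot: [[0.002, 0.866, -0.5], [-0.001, -0.5, -0.866], [-1.0, 0.002, -0.0]]
ft_force: [-0.3, 0.2, -0.6]
width: 6.1
```

Emit:
step_arm:
  steps:
    - {"dp": [0.01,0,0],"rotation": [0,0,0],"fingers": 1}
    - {"dp": [0.01,0,0],"rotation": [0,0,0],"fingers": 1}
    - {"dp": [0,0,0],"rotation": [0,0,0],"fingers": 1}
    - {"dp": [0,0,0],"rotation": [0,0,0],"fingers": 0.6}
    - {"dp": [0,0,0],"rotation": [0,0,0],"fingers": 0.6}
    - {"dp": [0,0,0],"rotation": [0,0,0],"fingers": 0.6}
    - {"dp": [0,0,0],"rotation": [0,0,0],"fingers": 0.6}

```text
time: 16.4
ee_pos: [552.1, -158.5, 201.7]
tool_rot: [[-0.001, 0.866, -0.5], [0.0, -0.5, -0.866], [-1.0, -0.001, -0.0]]
ft_force: [-0.7, 0.3, -0.0]
width: 34.0
```

Emit:
step_arm:
  steps:
    - {"dp": [-0.02,0,0],"rotation": [0,0,0],"fingers": 0.6}
    - {"dp": [-0.03,0,0],"rotation": [0,0,0],"fingers": 0.6}
    - {"dp": [-0.03,0,0],"rotation": [0,0,0],"fingers": 0.6}
    - {"dp": [-0.025,0,0],"rotation": [0,0,0],"fingers": 0.6}
    - {"dp": [0,0,0],"rotation": [0,0,0],"fingers": 0.6}

```text
time: 16.82
ee_pos: [553.7, -159.5, 312.7]
tool_rot: [[0.006, 0.866, -0.501], [-0.003, -0.501, -0.866], [-1.0, 0.007, -0.0]]
ft_force: [0.1, -0.3, 1.1]
width: 34.1
```

```bash
python3 - <<'E'
from h import *
im,d,M,k=snap('wrist','w5'); P=cloud(d,M,k)
q=P[(d>0)&(np.hypot(P[...,0]-635,P[...,1]+207)<35)&(P[...,2]>205)&(P[...,2]<225)];print('knob',len(q),rect(q),q[:,2].max())
m=(d>0)&(np.hypot(P[...,0]-552,P[...,1]+159)<40)&(P[...,2]>120)&(P[...,2]<190);q=P[m];print('tab',len(q),q.mean(0),q[:,2].max())
way((634.9,-207,310,-30),(634.9,-207,262,85.6))
E
```

```text
knob 1828 ((634.6920776367188, -206.51808166503906), (14.89545726776123, 44.15274429321289), 85.51131439208984) 215.2446090450103
tab 234 [ 555.74590564 -153.4488858   147.5869264 ] 155.03893214858383
now 16.8667 [ 553.4 -159.3  310. ] -30.0 w 34.2 tilt [ 0.004 -0.002] q6 1.59 F [ 0.2 -0.  -0.7]
 3x dp [-0.0000,0.0315,0.0002] -> (634.9, -207, 310) -30.0
 10x rot 0.1124 2x dp [0.0240,-0.0000,0.0000] -> (634.9, -207, 262) -94.4
```

View pics/w5.png

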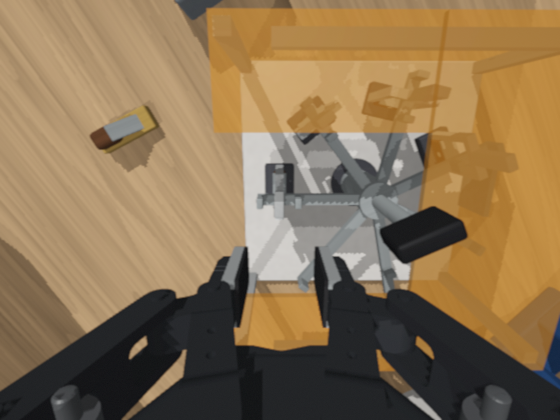

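Emit:
step_arm:
  steps:
    - {"dp": [0,0.0315,0],"rotation": [0,0,0],"fingers": 0.5}
    - {"dp": [0,0.0315,0],"rotation": [0,0,0],"fingers": 0.5}
    - {"dp": [0,0.0315,0],"rotation": [0,0,0],"fingers": 0.5}
    - {"dp": [0,0,0],"rotation": [-0.112,0,0],"fingers": 0.5}
    - {"dp": [0,0,0],"rotation": [-0.112,0,0],"fingers": 0.5}
    - {"dp": [0,0,0],"rotation": [-0.112,0,0],"fingers": 0.5}
    - {"dp": [0,0,0],"rotation": [-0.112,0,0],"fingers": 0.5}
    - {"dp": [0,0,0],"rotation": [-0.112,0,0],"fingers": 0.5}

```text
time: 17.53
ee_pos: [634.1, -206.1, 305.1]
tool_rot: [[-0.002, 0.999, 0.041], [0.001, 0.041, -0.999], [-1.0, -0.002, -0.001]]
ft_force: [0.1, -0.1, 0.1]
width: 42.8
```

Emit:
step_arm:
  steps:
    - {"dp": [0,0,0],"rotation": [-0.112,0,0],"fingers": 0.5}
    - {"dp": [0,0,0],"rotation": [-0.112,0,0],"fingers": 0.5}
    - {"dp": [0,0,0],"rotation": [-0.112,0,0],"fingers": 0.5}
    - {"dp": [0,0,0],"rotation": [-0.112,0,0],"fingers": 0.5}
    - {"dp": [0,0,0],"rotation": [-0.112,0,0],"fingers": 0.5}
    - {"dp": [0,0,0],"rotation": [-0.112,0,0],"fingers": 0.5}
    - {"dp": [0,0,0],"rotation": [-0.112,0,0],"fingers": 0.5}
    - {"dp": [0,0,0],"rotation": [-0.112,0,0],"fingers": 0.5}

```text
time: 18.2
ee_pos: [634.0, -206.0, 305.3]
tool_rot: [[-0.002, 0.592, 0.806], [0.001, 0.806, -0.592], [-1.0, -0.0, -0.002]]
ft_force: [0.4, 0.1, 0.1]
width: 42.6
```

Emit:
step_arm:
  steps:
    - {"dp": [0,0,0],"rotation": [-0.112,0,0],"fingers": 0.5}
    - {"dp": [0,0,0],"rotation": [-0.112,0,0],"fingers": 0.5}
    - {"dp": [0,0,0],"rotation": [-0.112,0,0],"fingers": 0.5}
    - {"dp": [0,0,0],"rotation": [-0.112,0,0],"fingers": 0.5}
    - {"dp": [0,0,0],"rotation": [-0.112,0,0],"fingers": 0.5}
    - {"dp": [0,0,0],"rotation": [0,0,0],"fingers": 0.5}

```text
time: 18.7
ee_pos: [634.0, -206.1, 305.4]
tool_rot: [[-0.002, 0.074, 0.997], [0.001, 0.997, -0.074], [-1.0, 0.001, -0.002]]
ft_force: [0.2, -0.1, 0.8]
width: 42.6
```

```bash
python3 - <<'E'
from h import *
way((634.9,-207,262,-95+180.6))
E
```

```text
now 18.7 [ 634.  -206.1  305.4] 85.8 w 42.6 tilt [-0.002  0.001] q6 -0.44 F [ 0.2 -0.1  0.8]
 27x rot 0.1165 2x dp [0.0217,0.0004,-0.0005] -> (634.9, -207, 262) -94.4
```

Emit:
step_arm:
  steps:
    - {"dp": [0.022,0,0],"rotation": [0,0,0],"fingers": 0.5}
    - {"dp": [0.022,0,0],"rotation": [0,0,0],"fingers": 0.5}
    - {"dp": [0,0,0],"rotation": [0,0,0],"fingers": 0.5}
    - {"dp": [0,0,0],"rotation": [0,0,0],"fingers": 1}
    - {"dp": [0,0,0],"rotation": [0,0,0],"fingers": 1}
    - {"dp": [0,0,0],"rotation": [0,0,0],"fingers": 1}
    - {"dp": [0,0,0],"rotation": [0,0,0],"fingers": 1}
    - {"dp": [0,0,0],"rotation": [0,0,0],"fingers": 1}

```text
time: 19.37
ee_pos: [634.4, -207.1, 264.4]
tool_rot: [[0.001, 0.08, 0.997], [-0.002, 0.997, -0.08], [-1.0, -0.002, 0.001]]
ft_force: [-2.1, -5.1, 0.0]
width: 12.6
```

Emit:
step_arm:
  steps:
    - {"dp": [0,0,0],"rotation": [0.03,0,0],"fingers": 1}
    - {"dp": [0,0,0],"rotation": [0.06,0,0],"fingers": 1}
    - {"dp": [0,0,0],"rotation": [0.08,0,0],"fingers": 1}
    - {"dp": [0,0,0],"rotation": [0.08,0,0],"fingers": 1}
    - {"dp": [0,0,0],"rotation": [0.08,0,0],"fingers": 1}
    - {"dp": [0,0,0],"rotation": [0.08,0,0],"fingers": 1}
    - {"dp": [0,0,0],"rotation": [0.08,0,0],"fingers": 1}
    - {"dp": [0,0,0],"rotation": [0.08,0,0],"fingers": 1}

```text
time: 20.03
ee_pos: [634.5, -207.0, 264.4]
tool_rot: [[0.001, 0.608, 0.794], [-0.002, 0.794, -0.608], [-1.0, -0.001, 0.002]]
ft_force: [-1.8, -4.3, -0.3]
width: 13.1
```

Emit:
step_arm:
  steps:
    - {"dp": [0,0,0],"rotation": [0.08,0,0],"fingers": 1}
    - {"dp": [0,0,0],"rotation": [0.08,0,0],"fingers": 1}
    - {"dp": [0,0,0],"rotation": [0.08,0,0],"fingers": 1}
    - {"dp": [0,0,0],"rotation": [0.06,0,0],"fingers": 1}
    - {"dp": [0,0,0],"rotation": [0.027,0,0],"fingers": 1}
    - {"dp": [0,0,0],"rotation": [0,0,0],"fingers": 1}
    - {"dp": [0,0,0],"rotation": [0,0,0],"fingers": 1}

```text
time: 20.62
ee_pos: [634.6, -206.9, 264.4]
tool_rot: [[0.001, 0.828, 0.56], [-0.001, 0.56, -0.828], [-1.0, 0.0, 0.002]]
ft_force: [-2.9, -4.9, 3.3]
width: 12.5
```

Emit:
step_arm:
  steps:
    - {"dp": [0,0,0],"rotation": [0,0,0],"fingers": 0.5}
    - {"dp": [0,0,0],"rotation": [0,0,0],"fingers": 0.5}
    - {"dp": [0,0,0],"rotation": [0,0,0],"fingers": 0.5}
    - {"dp": [-0.03,0,0],"rotation": [0,0,0],"fingers": 0.5}
    - {"dp": [-0.03,0,0],"rotation": [0,0,0],"fingers": 0.5}
    - {"dp": [0,0,0],"rotation": [0,0,0],"fingers": 0.5}

```text
time: 21.12
ee_pos: [635.5, -206.5, 329.7]
tool_rot: [[0.007, 0.828, 0.561], [-0.003, 0.561, -0.828], [-1.0, 0.004, 0.007]]
ft_force: [-0.2, -0.8, 0.9]
width: 43.1
```

```bash
python3 - <<'E'
from h import *
im,d,M,k=snap('wrist','w6'); P=cloud(d,M,k)
q=P[(d>0)&(np.hypot(P[...,0]-635,P[...,1]+207)<35)&(P[...,2]>205)&(P[...,2]<225)];print('knob',len(q),rect(q))
im,d,M,k=snap('top'); P=cloud(d,M,k);frogs(P,d,[(468,295),(442,393),(550,404)])
way((468,294.5,262,39),(468,294.5,171,39),(468,294.5,270,39),(503.3,-131,270,-30))
E
```

```text
knob 1288 ((634.080810546875, -207.050537109375), (13.74313735961914, 43.203025817871094), 34.46222686767578)
(468, 295) [('bar', 41, [468.3, 294.6, 82.6], 129.8, [2.5, 15.1]), ('tab', 32, [467.9, 294.7, 119.0], 128.2, [2.6, 4.4])]
(442, 393) [('bar', 55, [441.7, 392.6, 81.7], 11.8, [2.6, 14.6]), ('tab', 39, [443.1, 392.1, 116.1], 17.1, [2.4, 4.2])]
(550, 404) [('bar', 56, [550.6, 404.2, 81.9], 168.8, [2.7, 14.2]), ('tab', 37, [550.1, 403.4, 116.4], 167.0, [2.7, 4.2])]
now 21.2167 [ 635.  -206.3  324.9] 34.1 w 43.0 tilt [ 0.003 -0.001] q6 0.47 F [-0.   0.3 -0.6]
 1x rot -0.0855 14x dp [0.0045,0.0132,-0.0353] -> (468, 294.5, 262) 39.0
 3x dp [0.0303,0.0000,0.0000] -> (468, 294.5, 171) 39.0
 3x dp [-0.0330,0.0000,0.0000] -> (468, 294.5, 270) 39.0
 11x rot 0.1095 11x dp [-0.0000,0.0221,0.0319] -> (503.3, -131, 270) -30.0
```

Emit:
step_arm:
  steps:
    - {"dp": [0,0,0],"rotation": [-0.1,0,0],"fingers": 0.5}
    - {"dp": [0.0043,0.0132,-0.0353],"rotation": [0,0,0],"fingers": 0.5}
    - {"dp": [0.0043,0.0132,-0.0353],"rotation": [0,0,0],"fingers": 0.5}
    - {"dp": [0.0043,0.0132,-0.0353],"rotation": [0,0,0],"fingers": 0.5}
    - {"dp": [0.0043,0.0132,-0.0353],"rotation": [0,0,0],"fingers": 0.5}
    - {"dp": [0.0043,0.0132,-0.0353],"rotation": [0,0,0],"fingers": 0.5}
    - {"dp": [0.0043,0.0132,-0.0353],"rotation": [0,0,0],"fingers": 0.5}
    - {"dp": [0.0043,0.0132,-0.0353],"rotation": [0,0,0],"fingers": 0.5}

```text
time: 21.88
ee_pos: [545.9, 44.5, 291.5]
tool_rot: [[-0.001, 0.768, 0.64], [0.001, 0.64, -0.768], [-1.0, -0.001, -0.001]]
ft_force: [0.5, -0.3, 0.3]
width: 42.8
```

Emit:
step_arm:
  steps:
    - {"dp": [0.0043,0.0132,-0.0353],"rotation": [0,0,0],"fingers": 0.5}
    - {"dp": [0.0043,0.0132,-0.0353],"rotation": [0,0,0],"fingers": 0.5}
    - {"dp": [0.0043,0.0132,-0.0353],"rotation": [0,0,0],"fingers": 0.5}
    - {"dp": [0.0043,0.0132,-0.0353],"rotation": [0,0,0],"fingers": 0.5}
    - {"dp": [0.0043,0.0132,-0.0353],"rotation": [0,0,0],"fingers": 0.5}
    - {"dp": [0.0043,0.0132,-0.0353],"rotation": [0,0,0],"fingers": 0.5}
    - {"dp": [0.0043,0.0132,-0.0353],"rotation": [0,0,0],"fingers": 0.5}
    - {"dp": [0,0,0],"rotation": [0,0,0],"fingers": 0.5}

```text
time: 22.55
ee_pos: [456.6, 296.5, 260.8]
tool_rot: [[-0.003, 0.765, 0.644], [0.001, 0.644, -0.765], [-1.0, -0.002, -0.003]]
ft_force: [-1.2, 0.4, -0.3]
width: 43.0
```

```bash
python3 - <<'E'
from h import *
im,d,M,k=snap('wrist'); P=cloud(d,M,k); frogs(P,d,[(468,294.5)])
way((468,294.5,171,40),(468,294.5,270,40),(503.3,-131,270,-30))
E
```

```text
(468, 294.5) [('bar', 227, [459.8, 305.6, 80.1], 124.1, [2.3, 9.9]), ('tab', 320, [466.0, 298.5, 115.9], 126.9, [2.4, 4.5])]
now 22.6 [457.8 294.3 261.2] 40.1 w 42.5 tilt [-0.003 -0.   ] q6 1.2 F [-0.5 -0.9 -0.4]
 3x dp [0.0301,0.0026,0.0021] -> (468, 294.5, 171) 40.0
 3x dp [-0.0330,0.0000,0.0000] -> (468, 294.5, 270) 40.0
 11x rot 0.1111 11x dp [-0.0000,0.0221,0.0319] -> (503.3, -131, 270) -30.0
```

Emit:
step_arm:
  steps:
    - {"dp": [0.0298,0.0026,0.0021],"rotation": [0,0,0],"fingers": 0.5}
    - {"dp": [0.0298,0.0026,0.0021],"rotation": [0,0,0],"fingers": 0.5}
    - {"dp": [0.0298,0.0026,0.0021],"rotation": [0,0,0],"fingers": 0.5}
    - {"dp": [0,0,0],"rotation": [0,0,0],"fingers": 0.5}
    - {"dp": [0,0,0],"rotation": [0,0,0],"fingers": 1}
    - {"dp": [0,0,0],"rotation": [0,0,0],"fingers": 1}
    - {"dp": [0,0,0],"rotation": [0,0,0],"fingers": 1}
    - {"dp": [0,0,0],"rotation": [0,0,0],"fingers": 1}

```text
time: 23.27
ee_pos: [471.2, 292.1, 175.9]
tool_rot: [[0.003, 0.768, 0.64], [0.001, 0.64, -0.768], [-1.0, 0.003, 0.001]]
ft_force: [1.7, -0.1, 4.8]
width: 6.3
```

Emit:
step_arm:
  steps:
    - {"dp": [0,0,0],"rotation": [0,0,0],"fingers": 1}
    - {"dp": [-0.032,0,0],"rotation": [0,0,0],"fingers": 1}
    - {"dp": [-0.032,0,0],"rotation": [0,0,0],"fingers": 1}
    - {"dp": [-0.032,0,0],"rotation": [0,0,0],"fingers": 1}
    - {"dp": [0,0,0],"rotation": [0.111,0,0],"fingers": 1}
    - {"dp": [0,0,0],"rotation": [0.111,0,0],"fingers": 1}
    - {"dp": [0,0,0],"rotation": [0.111,0,0],"fingers": 1}
    - {"dp": [0,0,0],"rotation": [0.111,0,0],"fingers": 1}

```text
time: 23.93
ee_pos: [470.2, 291.9, 270.4]
tool_rot: [[0.001, 0.97, 0.243], [0.0, 0.243, -0.97], [-1.0, 0.001, -0.0]]
ft_force: [0.3, 0.1, -1.2]
width: 6.5
```

Emit:
step_arm:
  steps:
    - {"dp": [0,0,0],"rotation": [0.111,0,0],"fingers": 1}
    - {"dp": [0,0,0],"rotation": [0.111,0,0],"fingers": 1}
    - {"dp": [0,0,0],"rotation": [0.111,0,0],"fingers": 1}
    - {"dp": [0,0,0],"rotation": [0.111,0,0],"fingers": 1}
    - {"dp": [0,0,0],"rotation": [0.111,0,0],"fingers": 1}
    - {"dp": [0,0,0],"rotation": [0.111,0,0],"fingers": 1}
    - {"dp": [0,0,0],"rotation": [0.111,0,0],"fingers": 1}
    - {"dp": [0,0,0],"rotation": [0,0,0],"fingers": 1}

```text
time: 24.6
ee_pos: [470.1, 291.9, 270.1]
tool_rot: [[0.001, 0.862, -0.507], [0.0, -0.507, -0.862], [-1.0, 0.0, -0.001]]
ft_force: [0.1, 0.4, -1.0]
width: 6.3
```

```bash
python3 - <<'E'
from h import *
way((503.3,-131,270,-30))
E
```

```text
now 24.6 [470.1 291.9 270.1] -30.4 w 6.3 tilt [0.001 0.   ] q6 2.42 F [ 0.1  0.4 -1. ]
 1x rot -0.0077 11x dp [0.0000,0.0218,0.0318] -> (503.3, -131, 270) -30.0
```

Emit:
step_arm:
  steps:
    - {"dp": [0,0.0218,0.0318],"rotation": [-0.007,0,0],"fingers": 1}
    - {"dp": [0,0.0218,0.0318],"rotation": [0,0,0],"fingers": 1}
    - {"dp": [0,0.0218,0.0318],"rotation": [0,0,0],"fingers": 1}
    - {"dp": [0,0.0218,0.0318],"rotation": [0,0,0],"fingers": 1}
    - {"dp": [0,0.0218,0.0318],"rotation": [0,0,0],"fingers": 1}
    - {"dp": [0,0.0218,0.0318],"rotation": [0,0,0],"fingers": 1}
    - {"dp": [0,0.0218,0.0318],"rotation": [0,0,0],"fingers": 1}
    - {"dp": [0,0.0218,0.0318],"rotation": [0,0,0],"fingers": 1}

```text
time: 25.27
ee_pos: [494.7, -17.4, 270.2]
tool_rot: [[0.001, 0.87, -0.493], [-0.0, -0.493, -0.87], [-1.0, 0.001, -0.0]]
ft_force: [1.3, 0.6, -1.9]
width: 6.3
```

Emit:
step_arm:
  steps:
    - {"dp": [0,0.0218,0.0318],"rotation": [0,0,0],"fingers": 1}
    - {"dp": [0,0.0218,0.0318],"rotation": [0,0,0],"fingers": 1}
    - {"dp": [0,0.0218,0.0318],"rotation": [0,0,0],"fingers": 1}
    - {"dp": [0,0,0],"rotation": [0,0,0],"fingers": 1}
    - {"dp": [0,0,0],"rotation": [0,0,0],"fingers": 1}

```text
time: 25.68
ee_pos: [504.2, -132.8, 269.6]
tool_rot: [[0.0, 0.868, -0.496], [0.0, -0.496, -0.868], [-1.0, -0.0, -0.0]]
ft_force: [0.3, 0.3, -1.3]
width: 6.4
```

```bash
python3 - <<'E'
from h import *
way((503.3,-131,226,-30),(552.6,-159.5,226,-30),(552.6,-159.5,205,-30))
im,d,M,k=snap('scene','s3'); P=cloud(d,M,k)
s=sensors.read_state();c=s['ee_pos']
m=(d>0)&(np.hypot(P[...,0]-c[0],P[...,1]-c[1])<30)&(P[...,2]<170)&(P[...,2]>70);print(P[m].min(0),P[m].mean(0))
E
```

```text
now 25.6833 [ 504.2 -132.8  269.6] -29.8 w 6.4 tilt [0. 0.] q6 1.58 F [ 0.3  0.3 -1.3]
 2x dp [0.0218,-0.0008,-0.0005] -> (503.3, -131, 226) -30.0
 2x dp [-0.0000,0.0285,0.0000] -> (552.6, -159.5, 226) -30.0
 1x dp [0.0210,0.0000,-0.0000] -> (552.6, -159.5, 205) -30.0
[ 494.85188259 -152.92128723   94.76257524] [ 513.10773787 -127.54613544  125.16393566]
```

Emit:
step_arm:
  steps:
    - {"dp": [0.0218,-0.0005,-0.0004],"rotation": [0,0,0],"fingers": 1}
    - {"dp": [0.0218,-0.0005,-0.0004],"rotation": [0,0,0],"fingers": 1}
    - {"dp": [0,0,0],"rotation": [0,0,0],"fingers": 1}
    - {"dp": [0,0.019,0],"rotation": [0,0,0],"fingers": 1}
    - {"dp": [0,0.019,0],"rotation": [0,0,0],"fingers": 1}
    - {"dp": [0,0.019,0],"rotation": [0,0,0],"fingers": 1}
    - {"dp": [0,0,0],"rotation": [0,0,0],"fingers": 1}

```text
time: 26.32
ee_pos: [555.5, -158.3, 226.9]
tool_rot: [[0.002, 0.869, -0.494], [-0.001, -0.494, -0.869], [-1.0, 0.002, -0.0]]
ft_force: [0.9, -0.1, -1.7]
width: 6.5
```

Emit:
step_arm:
  steps:
    - {"dp": [0.01,0,0],"rotation": [0,0,0],"fingers": 1}
    - {"dp": [0.01,0,0],"rotation": [0,0,0],"fingers": 1}
    - {"dp": [0,0,0],"rotation": [0,0,0],"fingers": 1}
    - {"dp": [0,0,0],"rotation": [0,0,0],"fingers": 0.6}
    - {"dp": [0,0,0],"rotation": [0,0,0],"fingers": 0.6}
    - {"dp": [0,0,0],"rotation": [0,0,0],"fingers": 0.6}
    - {"dp": [0,0,0],"rotation": [0,0,0],"fingers": 0.6}

```text
time: 26.9
ee_pos: [553.0, -157.6, 205.6]
tool_rot: [[-0.0, 0.868, -0.496], [0.0, -0.496, -0.868], [-1.0, -0.0, -0.0]]
ft_force: [0.1, -0.6, -0.0]
width: 33.9
```

Emit:
step_arm:
  steps:
    - {"dp": [-0.02,0,0],"rotation": [0,0,0],"fingers": 0.6}
    - {"dp": [-0.03,0,0],"rotation": [0,0,0],"fingers": 0.6}
    - {"dp": [-0.03,0,0],"rotation": [0,0,0],"fingers": 0.6}
    - {"dp": [-0.02,0,0],"rotation": [0,0,0],"fingers": 0.6}
    - {"dp": [0,0,0],"rotation": [0,0,0],"fingers": 0.6}

```text
time: 27.32
ee_pos: [554.4, -158.5, 310.9]
tool_rot: [[0.006, 0.868, -0.496], [-0.003, -0.496, -0.868], [-1.0, 0.007, -0.0]]
ft_force: [0.9, -0.1, 1.1]
width: 34.0
```

```bash
python3 - <<'E'
from h import *
im,d,M,k=snap('wrist','w7'); P=cloud(d,M,k)
q=P[(d>0)&(np.hypot(P[...,0]-635,P[...,1]+207)<35)&(P[...,2]>205)&(P[...,2]<225)];print('knob',len(q),rect(q),q[:,2].max())
m=(d>0)&(np.hypot(P[...,0]-552,P[...,1]+159)<40)&(P[...,2]>120)&(P[...,2]<190);q=P[m];print('tab',len(q),q.mean(0),q[:,2].max())
way((634.9,-207,310,-30),(634.9,-207,262,34.3))
E
```

```text
knob 1615 ((634.44482421875, -206.7681121826172), (14.15406322479248, 44.49749755859375), 33.893714904785156) 215.1724043837682
tab 197 [ 560.15282345 -145.36632375  150.41437062] 154.99637336337008
now 27.3667 [ 554.1 -158.3  308.4] -29.8 w 34.4 tilt [ 0.004 -0.002] q6 1.58 F [ 0.3 -0.2 -1.3]
 3x dp [-0.0005,0.0314,0.0006] -> (634.9, -207, 310) -30.0
 10x rot -0.1122 2x dp [0.0240,0.0000,0.0000] -> (634.9, -207, 262) 34.3
```

Emit:
step_arm:
  steps:
    - {"dp": [0,0.0314,0.0006],"rotation": [0,0,0],"fingers": 0.5}
    - {"dp": [0,0.0314,0.0006],"rotation": [0,0,0],"fingers": 0.5}
    - {"dp": [0,0.0314,0.0006],"rotation": [0,0,0],"fingers": 0.5}
    - {"dp": [0,0,0],"rotation": [-0.1115,0,0],"fingers": 0.5}
    - {"dp": [0,0,0],"rotation": [-0.1115,0,0],"fingers": 0.5}
    - {"dp": [0,0,0],"rotation": [-0.1115,0,0],"fingers": 0.5}
    - {"dp": [0,0,0],"rotation": [-0.1115,0,0],"fingers": 0.5}
    - {"dp": [0,0,0],"rotation": [-0.1115,0,0],"fingers": 0.5}

```text
time: 28.03
ee_pos: [633.9, -206.1, 304.0]
tool_rot: [[-0.002, 0.999, 0.044], [0.001, 0.044, -0.999], [-1.0, -0.002, -0.001]]
ft_force: [0.1, -0.5, -0.5]
width: 42.7
```

Emit:
step_arm:
  steps:
    - {"dp": [0,0,0],"rotation": [-0.1115,0,0],"fingers": 0.5}
    - {"dp": [0,0,0],"rotation": [-0.1115,0,0],"fingers": 0.5}
    - {"dp": [0,0,0],"rotation": [-0.1115,0,0],"fingers": 0.5}
    - {"dp": [0,0,0],"rotation": [-0.1115,0,0],"fingers": 0.5}
    - {"dp": [0,0,0],"rotation": [-0.1115,0,0],"fingers": 0.5}
    - {"dp": [0,0,0],"rotation": [0,0,0],"fingers": 0.5}

```text
time: 28.53
ee_pos: [633.9, -206.1, 304.3]
tool_rot: [[-0.002, 0.825, 0.565], [0.001, 0.565, -0.825], [-1.0, -0.001, -0.002]]
ft_force: [-0.2, -0.2, -0.3]
width: 42.6
```

Emit:
step_arm:
  steps:
    - {"dp": [0.022,0,0],"rotation": [0,0,0],"fingers": 0.5}
    - {"dp": [0.021,0,0],"rotation": [0,0,0],"fingers": 0.5}
    - {"dp": [0,0,0],"rotation": [0,0,0],"fingers": 0.5}
    - {"dp": [0,0,0],"rotation": [0,0,0],"fingers": 1}
    - {"dp": [0,0,0],"rotation": [0,0,0],"fingers": 1}
    - {"dp": [0,0,0],"rotation": [0,0,0],"fingers": 1}
    - {"dp": [0,0,0],"rotation": [0,0,0],"fingers": 1}
    - {"dp": [0,0,0],"rotation": [0,0,0],"fingers": 1}

```text
time: 29.2
ee_pos: [634.2, -206.5, 264.2]
tool_rot: [[0.001, 0.828, 0.56], [-0.001, 0.56, -0.828], [-1.0, 0.0, 0.001]]
ft_force: [-5.1, 0.7, 5.4]
width: 13.1
```

Emit:
step_arm:
  steps:
    - {"dp": [0,0,0],"rotation": [0.03,0,0],"fingers": 1}
    - {"dp": [0,0,0],"rotation": [0.06,0,0],"fingers": 1}
    - {"dp": [0,0,0],"rotation": [0.08,0,0],"fingers": 1}
    - {"dp": [0,0,0],"rotation": [0.08,0,0],"fingers": 1}
    - {"dp": [0,0,0],"rotation": [0.08,0,0],"fingers": 1}
    - {"dp": [0,0,0],"rotation": [0.08,0,0],"fingers": 1}
    - {"dp": [0,0,0],"rotation": [0.08,0,0],"fingers": 1}
    - {"dp": [0,0,0],"rotation": [0.08,0,0],"fingers": 1}

```text
time: 29.87
ee_pos: [634.7, -206.4, 264.3]
tool_rot: [[0.002, 1.0, 0.022], [-0.001, 0.022, -1.0], [-1.0, 0.002, 0.001]]
ft_force: [-1.3, 0.1, 4.1]
width: 12.9
```

Emit:
step_arm:
  steps:
    - {"dp": [0,0,0],"rotation": [0.08,0,0],"fingers": 1}
    - {"dp": [0,0,0],"rotation": [0.08,0,0],"fingers": 1}
    - {"dp": [0,0,0],"rotation": [0.08,0,0],"fingers": 1}
    - {"dp": [0,0,0],"rotation": [0.06,0,0],"fingers": 1}
    - {"dp": [0,0,0],"rotation": [0.027,0,0],"fingers": 1}
    - {"dp": [0,0,0],"rotation": [0,0,0],"fingers": 1}
    - {"dp": [0,0,0],"rotation": [0,0,0],"fingers": 1}

```text
time: 30.45
ee_pos: [634.9, -206.4, 264.2]
tool_rot: [[0.003, 0.955, -0.296], [-0.001, -0.296, -0.955], [-1.0, 0.003, 0.0]]
ft_force: [1.1, -0.2, 6.1]
width: 12.9
```

Emit:
step_arm:
  steps:
    - {"dp": [0,0,0],"rotation": [0,0,0],"fingers": 0.5}
    - {"dp": [0,0,0],"rotation": [0,0,0],"fingers": 0.5}
    - {"dp": [0,0,0],"rotation": [0,0,0],"fingers": 0.5}
    - {"dp": [-0.03,0,0],"rotation": [0,0,0],"fingers": 0.5}
    - {"dp": [-0.03,0,0],"rotation": [0,0,0],"fingers": 0.5}
    - {"dp": [0,0,0],"rotation": [0,0,0],"fingers": 0.5}

```text
time: 30.95
ee_pos: [635.2, -206.8, 329.2]
tool_rot: [[0.006, 0.955, -0.297], [-0.003, -0.296, -0.955], [-1.0, 0.007, 0.001]]
ft_force: [1.0, 0.4, 1.2]
width: 42.6
```

```bash
python3 - <<'E'
from h import *
im,d,M,k=snap('wrist','w8'); P=cloud(d,M,k)
q=P[(d>0)&(np.hypot(P[...,0]-635,P[...,1]+207)<35)&(P[...,2]>205)&(P[...,2]<225)];print('knob',len(q),rect(q))
im,d,M,k=snap('top','t2'); P=cloud(d,M,k);frogs(P,d,[(442,393),(550,404)])
way((442.5,392.4,262,-77),(442.5,392.4,171,-77))
E
```

```text
knob 1303 ((634.8292236328125, -206.75924682617188), (43.448081970214844, 13.78952407836914), 72.86580657958984)
(442, 393) [('bar', 53, [442.0, 392.8, 81.2], 12.5, [2.7, 14.9]), ('tab', 39, [443.1, 392.1, 116.3], 17.3, [2.3, 4.2])]
(550, 404) [('bar', 57, [550.6, 404.1, 81.4], 169.3, [2.6, 14.7]), ('tab', 39, [550.0, 403.5, 116.6], 169.3, [2.7, 4.2])]
now 31.05 [ 634.8 -206.6  324.4] -17.2 w 42.5 tilt [ 0.002 -0.001] q6 1.36 F [ 0.1 -0.3 -0.7]
 9x rot 0.1159 16x dp [0.0039,-0.0392,0.0033] -> (442.5, 392.4, 262) -77.0
 3x dp [0.0303,0.0000,-0.0000] -> (442.5, 392.4, 171) -77.0
```

```bash
sed -i 's/(t+95)%180-95/(t-lo)%180+lo/; s/def way(\*ws,st=None,/def way(*ws,st=None,lo=-60,/' h.py; python3 -c "
from h import *
way((442.5,392.4,262,102.5))"
```

```text
now 31.05 [ 634.8 -206.6  324.4] -17.2 w 42.5 tilt [ 0.002 -0.001] q6 1.36 F [ 0.1 -0.3 -0.7]
 18x rot -0.1161 16x dp [0.0039,0.0391,-0.0036] -> (442.5, 392.4, 262) 102.5
```

Emit:
step_arm:
  steps:
    - {"dp": [0,0,0],"rotation": [-0.1161,0,0],"fingers": 0.5}
    - {"dp": [0,0,0],"rotation": [-0.1161,0,0],"fingers": 0.5}
    - {"dp": [0,0,0],"rotation": [-0.1161,0,0],"fingers": 0.5}
    - {"dp": [0,0,0],"rotation": [-0.1161,0,0],"fingers": 0.5}
    - {"dp": [0,0,0],"rotation": [-0.1161,0,0],"fingers": 0.5}
    - {"dp": [0,0,0],"rotation": [-0.1161,0,0],"fingers": 0.5}
    - {"dp": [0,0,0],"rotation": [-0.1161,0,0],"fingers": 0.5}
    - {"dp": [0,0,0],"rotation": [-0.1161,0,0],"fingers": 0.5}

```text
time: 31.72
ee_pos: [633.9, -206.1, 321.2]
tool_rot: [[-0.002, 0.806, 0.592], [0.001, 0.592, -0.806], [-1.0, -0.001, -0.002]]
ft_force: [0.0, 0.6, -0.2]
width: 42.8
```

Emit:
step_arm:
  steps:
    - {"dp": [0,0,0],"rotation": [-0.1161,0,0],"fingers": 0.5}
    - {"dp": [0,0,0],"rotation": [-0.1161,0,0],"fingers": 0.5}
    - {"dp": [0,0,0],"rotation": [-0.1161,0,0],"fingers": 0.5}
    - {"dp": [0,0,0],"rotation": [-0.1161,0,0],"fingers": 0.5}
    - {"dp": [0,0,0],"rotation": [-0.1161,0,0],"fingers": 0.5}
    - {"dp": [0,0,0],"rotation": [-0.1161,0,0],"fingers": 0.5}
    - {"dp": [0,0,0],"rotation": [-0.1161,0,0],"fingers": 0.5}
    - {"dp": [0,0,0],"rotation": [-0.1161,0,0],"fingers": 0.5}

```text
time: 32.38
ee_pos: [633.9, -206.1, 321.2]
tool_rot: [[-0.002, 0.009, 1.0], [0.001, 1.0, -0.009], [-1.0, 0.001, -0.002]]
ft_force: [-0.4, -0.1, -0.6]
width: 42.8
```

Emit:
step_arm:
  steps:
    - {"dp": [0,0,0],"rotation": [-0.1161,0,0],"fingers": 0.5}
    - {"dp": [0,0,0],"rotation": [-0.1161,0,0],"fingers": 0.5}
    - {"dp": [0.0037,0.0391,-0.0036],"rotation": [0,0,0],"fingers": 0.5}
    - {"dp": [0.0037,0.0391,-0.0036],"rotation": [0,0,0],"fingers": 0.5}
    - {"dp": [0.0037,0.0391,-0.0036],"rotation": [0,0,0],"fingers": 0.5}
    - {"dp": [0.0037,0.0391,-0.0036],"rotation": [0,0,0],"fingers": 0.5}
    - {"dp": [0.0037,0.0391,-0.0036],"rotation": [0,0,0],"fingers": 0.5}
    - {"dp": [0.0037,0.0391,-0.0036],"rotation": [0,0,0],"fingers": 0.5}

```text
time: 33.05
ee_pos: [561.1, 19.8, 299.0]
tool_rot: [[-0.002, -0.216, 0.976], [0.001, 0.976, 0.216], [-1.0, 0.001, -0.002]]
ft_force: [1.2, 0.3, -0.4]
width: 43.0
```

Emit:
step_arm:
  steps:
    - {"dp": [0.0037,0.0391,-0.0036],"rotation": [0,0,0],"fingers": 0.5}
    - {"dp": [0.0037,0.0391,-0.0036],"rotation": [0,0,0],"fingers": 0.5}
    - {"dp": [0.0037,0.0391,-0.0036],"rotation": [0,0,0],"fingers": 0.5}
    - {"dp": [0.0037,0.0391,-0.0036],"rotation": [0,0,0],"fingers": 0.5}
    - {"dp": [0.0037,0.0391,-0.0036],"rotation": [0,0,0],"fingers": 0.5}
    - {"dp": [0.0037,0.0391,-0.0036],"rotation": [0,0,0],"fingers": 0.5}
    - {"dp": [0.0037,0.0391,-0.0036],"rotation": [0,0,0],"fingers": 0.5}
    - {"dp": [0.0037,0.0391,-0.0036],"rotation": [0,0,0],"fingers": 0.5}

```text
time: 33.72
ee_pos: [465.4, 318.9, 269.6]
tool_rot: [[-0.001, -0.216, 0.976], [-0.0, 0.976, 0.216], [-1.0, -0.0, -0.001]]
ft_force: [0.8, -0.2, 0.0]
width: 42.8
```

Emit:
step_arm:
  steps:
    - {"dp": [0.0037,0.0391,-0.0036],"rotation": [0,0,0],"fingers": 0.5}
    - {"dp": [0.0037,0.0391,-0.0036],"rotation": [0,0,0],"fingers": 0.5}
    - {"dp": [0,0,0],"rotation": [0,0,0],"fingers": 0.5}
    - {"dp": [0,0,0],"rotation": [0,0,0],"fingers": 0.5}

```text
time: 34.05
ee_pos: [441.3, 393.5, 261.8]
tool_rot: [[-0.002, -0.22, 0.976], [-0.001, 0.976, 0.22], [-1.0, -0.001, -0.003]]
ft_force: [0.3, -1.0, 1.0]
width: 42.6
```

```bash
python3 - <<'E'
from h import *
im,d,M,k=snap('wrist'); P=cloud(d,M,k); frogs(P,d,[(442.5,392.4)])
way((442.5,392.4,171,102.5),(442.5,392.4,270,102.5),(503.3,-131,270,150),lo=-10)
E
```

```text
(442.5, 392.4) [('bar', 196, [428.4, 391.4, 80.0], 12.9, [2.3, 5.2]), ('tab', 298, [440.0, 394.0, 116.9], 12.0, [2.3, 4.5])]
now 34.1 [442.1 392.4 262.3] 102.6 w 43.0 tilt [-0.002 -0.001] q6 0.29 F [-0.3 -0.   0.4]
 3x dp [0.0304,-0.0000,0.0001] -> (442.5, 392.4, 171) 102.5
 3x dp [-0.0330,0.0000,0.0000] -> (442.5, 392.4, 270) 102.5
 7x rot -0.1184 14x dp [-0.0000,-0.0225,-0.0302] -> (503.3, -131, 270) 150.0
```

Emit:
step_arm:
  steps:
    - {"dp": [0.0305,0,0],"rotation": [0,0,0],"fingers": 0.5}
    - {"dp": [0.0305,0,0],"rotation": [0,0,0],"fingers": 0.5}
    - {"dp": [0.0305,0,0],"rotation": [0,0,0],"fingers": 0.5}
    - {"dp": [0,0,0],"rotation": [0,0,0],"fingers": 0.5}
    - {"dp": [0,0,0],"rotation": [0,0,0],"fingers": 1}
    - {"dp": [0,0,0],"rotation": [0,0,0],"fingers": 1}
    - {"dp": [0,0,0],"rotation": [0,0,0],"fingers": 1}
    - {"dp": [0,0,0],"rotation": [0,0,0],"fingers": 1}

```text
time: 34.77
ee_pos: [444.1, 392.5, 174.7]
tool_rot: [[0.003, -0.216, 0.976], [0.002, 0.976, 0.216], [-1.0, 0.001, 0.003]]
ft_force: [-0.3, -0.0, 3.5]
width: 6.9
```

Emit:
step_arm:
  steps:
    - {"dp": [0,0,0],"rotation": [0,0,0],"fingers": 1}
    - {"dp": [-0.032,0,0],"rotation": [0,0,0],"fingers": 1}
    - {"dp": [-0.032,0,0],"rotation": [0,0,0],"fingers": 1}
    - {"dp": [-0.032,0,0],"rotation": [0,0,0],"fingers": 1}
    - {"dp": [0,0,0],"rotation": [-0.1184,0,0],"fingers": 1}
    - {"dp": [0,0,0],"rotation": [-0.1184,0,0],"fingers": 1}
    - {"dp": [0,0,0],"rotation": [-0.1184,0,0],"fingers": 1}
    - {"dp": [0,0,0],"rotation": [-0.1184,0,0],"fingers": 1}

```text
time: 35.43
ee_pos: [443.1, 392.2, 269.2]
tool_rot: [[0.001, -0.642, 0.767], [0.001, 0.767, 0.642], [-1.0, -0.0, 0.001]]
ft_force: [-0.3, -1.3, -2.6]
width: 6.3
```

Emit:
step_arm:
  steps:
    - {"dp": [0,0,0],"rotation": [-0.1184,0,0],"fingers": 1}
    - {"dp": [0,0,0],"rotation": [-0.1184,0,0],"fingers": 1}
    - {"dp": [0,0,0],"rotation": [-0.1184,0,0],"fingers": 1}
    - {"dp": [0,-0.0225,-0.0302],"rotation": [0,0,0],"fingers": 1}
    - {"dp": [0,-0.0225,-0.0302],"rotation": [0,0,0],"fingers": 1}
    - {"dp": [0,-0.0225,-0.0302],"rotation": [0,0,0],"fingers": 1}
    - {"dp": [0,-0.0225,-0.0302],"rotation": [0,0,0],"fingers": 1}
    - {"dp": [0,-0.0225,-0.0302],"rotation": [0,0,0],"fingers": 1}

```text
time: 36.1
ee_pos: [464.6, 203.6, 268.9]
tool_rot: [[0.001, -0.866, 0.5], [0.0, 0.5, 0.866], [-1.0, -0.001, 0.001]]
ft_force: [1.0, 0.1, -1.2]
width: 6.5
```

Emit:
step_arm:
  steps:
    - {"dp": [0,-0.0225,-0.0302],"rotation": [0,0,0],"fingers": 1}
    - {"dp": [0,-0.0225,-0.0302],"rotation": [0,0,0],"fingers": 1}
    - {"dp": [0,-0.0225,-0.0302],"rotation": [0,0,0],"fingers": 1}
    - {"dp": [0,-0.0225,-0.0302],"rotation": [0,0,0],"fingers": 1}
    - {"dp": [0,-0.0225,-0.0302],"rotation": [0,0,0],"fingers": 1}
    - {"dp": [0,-0.0225,-0.0302],"rotation": [0,0,0],"fingers": 1}
    - {"dp": [0,-0.0225,-0.0302],"rotation": [0,0,0],"fingers": 1}
    - {"dp": [0,-0.0225,-0.0302],"rotation": [0,0,0],"fingers": 1}

```text
time: 36.77
ee_pos: [499.5, -96.1, 269.1]
tool_rot: [[0.001, -0.866, 0.501], [-0.001, 0.501, 0.866], [-1.0, -0.001, 0.0]]
ft_force: [1.1, -0.0, -1.9]
width: 6.3
```

Emit:
step_arm:
  steps:
    - {"dp": [0,-0.0225,-0.0302],"rotation": [0,0,0],"fingers": 1}
    - {"dp": [0,0,0],"rotation": [0,0,0],"fingers": 1}
    - {"dp": [0,0,0],"rotation": [0,0,0],"fingers": 1}

```text
time: 37.02
ee_pos: [503.8, -133.5, 268.6]
tool_rot: [[0.0, -0.864, 0.504], [-0.0, 0.504, 0.864], [-1.0, -0.0, 0.0]]
ft_force: [-0.4, 0.4, -0.5]
width: 6.6
```

```bash
cat >> h.py <<'E'
def held():
    im,d,M,k=snap('scene'); P=cloud(d,M,k); c=np.array(sensors.read_state()['ee_pos'])
    m=(d>0)&(np.hypot(P[...,0]-c[0],P[...,1]-c[1])<30)&(P[...,2]<c[2]-95)&(P[...,2]>c[2]-200);print('held: base below TCP by',c[2]-np.percentile(P[m][:,2],2),m.sum(),'mean off',P[m].mean(0)-c)
E
python3 - <<'E'
from h import *
held()
way((503.3,-131,225,150),(552.6,-159.5,225,150),lo=0)
E
```

```text
held: base below TCP by 172.48920259750537 387 mean off [   5.06898679   -1.84693568 -142.66022865]
now 37.0667 [ 503.8 -132.1  268.6] 149.9 w 6.3 tilt [0. 0.] q6 -1.55 F [ 0.1  0.4 -2.2]
 2x dp [0.0218,0.0005,0.0004] -> (503.3, -131, 225) 150.0
 2x dp [-0.0000,-0.0285,-0.0000] -> (552.6, -159.5, 225) 150.0
```

Emit:
step_arm:
  steps:
    - {"dp": [0.0218,0.0003,0.0003],"rotation": [0,0,0],"fingers": 1}
    - {"dp": [0.0218,0.0003,0.0003],"rotation": [0,0,0],"fingers": 1}
    - {"dp": [0,0,0],"rotation": [0,0,0],"fingers": 1}
    - {"dp": [0,-0.019,0],"rotation": [0,0,0],"fingers": 1}
    - {"dp": [0,-0.019,0],"rotation": [0,0,0],"fingers": 1}
    - {"dp": [0,-0.019,0],"rotation": [0,0,0],"fingers": 1}
    - {"dp": [0,0,0],"rotation": [0,0,0],"fingers": 1}

```text
time: 37.65
ee_pos: [555.2, -159.7, 225.7]
tool_rot: [[0.002, -0.866, 0.5], [-0.001, 0.5, 0.866], [-1.0, -0.002, 0.0]]
ft_force: [0.9, -1.0, -1.6]
width: 6.6
```

Emit:
step_arm:
  steps:
    - {"dp": [0.01,0,0],"rotation": [0,0,0],"fingers": 1}
    - {"dp": [0.011,0,0],"rotation": [0,0,0],"fingers": 1}
    - {"dp": [0,0,0],"rotation": [0,0,0],"fingers": 1}
    - {"dp": [0,0,0],"rotation": [0,0,0],"fingers": 0.6}
    - {"dp": [0,0,0],"rotation": [0,0,0],"fingers": 0.6}
    - {"dp": [0,0,0],"rotation": [0,0,0],"fingers": 0.6}
    - {"dp": [0,0,0],"rotation": [0,0,0],"fingers": 0.6}

```text
time: 38.23
ee_pos: [552.7, -158.9, 203.2]
tool_rot: [[-0.0, -0.866, 0.501], [0.0, 0.501, 0.866], [-1.0, 0.001, 0.0]]
ft_force: [-0.4, -0.4, -0.7]
width: 34.0
```

Emit:
step_arm:
  steps:
    - {"dp": [-0.02,0,0],"rotation": [0,0,0],"fingers": 0.6}
    - {"dp": [-0.03,0,0],"rotation": [0,0,0],"fingers": 0.6}
    - {"dp": [-0.03,0,0],"rotation": [0,0,0],"fingers": 0.6}
    - {"dp": [-0.02,0,0],"rotation": [0,0,0],"fingers": 0.6}
    - {"dp": [0,0,0],"rotation": [0,0,0],"fingers": 0.6}

```text
time: 38.65
ee_pos: [554.1, -159.9, 308.6]
tool_rot: [[0.006, -0.866, 0.501], [-0.003, 0.501, 0.866], [-1.0, -0.007, 0.0]]
ft_force: [-0.5, -0.5, 0.3]
width: 34.2
```

```bash
python3 - <<'E'
from h import *
im,d,M,k=snap('wrist','w9'); P=cloud(d,M,k)
q=P[(d>0)&(np.hypot(P[...,0]-635,P[...,1]+207)<35)&(P[...,2]>205)&(P[...,2]<225)];print('knob',len(q),rect(q) if len(q) else 0)
m=(d>0)&(np.hypot(P[...,0]-552,P[...,1]+159)<40)&(P[...,2]>120)&(P[...,2]<190);q=P[m];print('tab',len(q),q.mean(0),q[:,2].max())
way((634.9,-207,310,150),(634.9,-207,262,163),lo=0)
E
```

```text
knob 1913 ((634.298583984375, -207.6492919921875), (43.39421463012695, 14.342604637145996), 73.05412292480469)
tab 259 [ 551.56686074 -162.39646958  147.31146788] 154.67192548851725
now 38.7 [ 553.8 -159.7  306.1] 150.0 w 33.9 tilt [ 0.004 -0.002] q6 -1.55 F [ 0.6 -0.9  0.8]
 3x dp [-0.0013,-0.0313,-0.0001] -> (634.9, -207, 310) 150.0
 2x rot -0.1134 2x dp [0.0240,0.0000,0.0000] -> (634.9, -207, 262) 163.0
```

Emit:
step_arm:
  steps:
    - {"dp": [0,-0.0313,0],"rotation": [0,0,0],"fingers": 0.5}
    - {"dp": [0,-0.0313,0],"rotation": [0,0,0],"fingers": 0.5}
    - {"dp": [0,-0.0313,0],"rotation": [0,0,0],"fingers": 0.5}
    - {"dp": [0,0,0],"rotation": [-0.1134,0,0],"fingers": 0.5}
    - {"dp": [0,0,0],"rotation": [-0.1134,0,0],"fingers": 0.5}
    - {"dp": [0,0,0],"rotation": [0,0,0],"fingers": 0.5}

```text
time: 39.2
ee_pos: [634.2, -206.4, 300.9]
tool_rot: [[-0.003, -0.957, 0.288], [0.002, 0.288, 0.957], [-1.0, 0.003, 0.001]]
ft_force: [0.6, 0.0, 0.5]
width: 42.7
```

Emit:
step_arm:
  steps:
    - {"dp": [0.021,0,0],"rotation": [0,0,0],"fingers": 0.5}
    - {"dp": [0.02,0,0],"rotation": [0,0,0],"fingers": 0.5}
    - {"dp": [0,0,0],"rotation": [0,0,0],"fingers": 0.5}
    - {"dp": [0,0,0],"rotation": [0,0,0],"fingers": 1}
    - {"dp": [0,0,0],"rotation": [0,0,0],"fingers": 1}
    - {"dp": [0,0,0],"rotation": [0,0,0],"fingers": 1}
    - {"dp": [0,0,0],"rotation": [0,0,0],"fingers": 1}
    - {"dp": [0,0,0],"rotation": [0,0,0],"fingers": 1}

```text
time: 39.87
ee_pos: [634.8, -206.5, 264.2]
tool_rot: [[0.002, -0.956, 0.294], [-0.001, 0.294, 0.956], [-1.0, -0.002, -0.0]]
ft_force: [1.2, 0.0, 3.7]
width: 13.1
```

Emit:
step_arm:
  steps:
    - {"dp": [0,0,0],"rotation": [0.03,0,0],"fingers": 1}
    - {"dp": [0,0,0],"rotation": [0.06,0,0],"fingers": 1}
    - {"dp": [0,0,0],"rotation": [0.08,0,0],"fingers": 1}
    - {"dp": [0,0,0],"rotation": [0.08,0,0],"fingers": 1}
    - {"dp": [0,0,0],"rotation": [0.08,0,0],"fingers": 1}
    - {"dp": [0,0,0],"rotation": [0.08,0,0],"fingers": 1}
    - {"dp": [0,0,0],"rotation": [0.08,0,0],"fingers": 1}
    - {"dp": [0,0,0],"rotation": [0.08,0,0],"fingers": 1}

```text
time: 40.53
ee_pos: [635.2, -206.7, 264.2]
tool_rot: [[0.003, -0.644, 0.765], [-0.001, 0.765, 0.644], [-1.0, -0.003, 0.002]]
ft_force: [4.4, -1.4, 2.8]
width: 13.0
```

Emit:
step_arm:
  steps:
    - {"dp": [0,0,0],"rotation": [0.08,0,0],"fingers": 1}
    - {"dp": [0,0,0],"rotation": [0.08,0,0],"fingers": 1}
    - {"dp": [0,0,0],"rotation": [0.08,0,0],"fingers": 1}
    - {"dp": [0,0,0],"rotation": [0.06,0,0],"fingers": 1}
    - {"dp": [0,0,0],"rotation": [0.027,0,0],"fingers": 1}
    - {"dp": [0,0,0],"rotation": [0,0,0],"fingers": 1}
    - {"dp": [0,0,0],"rotation": [0,0,0],"fingers": 1}

```text
time: 41.12
ee_pos: [635.3, -206.9, 264.1]
tool_rot: [[0.003, -0.367, 0.93], [-0.002, 0.93, 0.367], [-1.0, -0.003, 0.003]]
ft_force: [4.9, -1.8, 2.3]
width: 12.7
```

Emit:
step_arm:
  steps:
    - {"dp": [0,0,0],"rotation": [0,0,0],"fingers": 0.5}
    - {"dp": [0,0,0],"rotation": [0,0,0],"fingers": 0.5}
    - {"dp": [0,0,0],"rotation": [0,0,0],"fingers": 0.5}
    - {"dp": [-0.03,0,0],"rotation": [0,0,0],"fingers": 0.5}
    - {"dp": [-0.03,0,0],"rotation": [0,0,0],"fingers": 0.5}
    - {"dp": [0,0,0],"rotation": [0,0,0],"fingers": 0.5}

```text
time: 41.62
ee_pos: [635.1, -206.8, 329.2]
tool_rot: [[0.006, -0.367, 0.93], [-0.004, 0.93, 0.367], [-1.0, -0.006, 0.005]]
ft_force: [0.8, -0.5, 1.9]
width: 42.7
```

```bash
python3 - <<'E'
from h import *
im,d,M,k=snap('wrist','w10'); P=cloud(d,M,k)
q=P[(d>0)&(np.hypot(P[...,0]-635,P[...,1]+207)<35)&(P[...,2]>205)&(P[...,2]<225)];print('knob',len(q),rect(q))
im,d,M,k=snap('top','t3'); P=cloud(d,M,k);frogs(P,d,[(550,404)])
way((550.4,403.8,262,79.2),(550.4,403.8,170,79.2))
E
```

```text
knob 1307 ((634.34326171875, -207.7378692626953), (43.38074493408203, 13.755722999572754), 21.3741455078125)
(550, 404) [('bar', 55, [551.1, 404.1, 81.6], 168.9, [2.8, 14.6]), ('tab', 40, [550.1, 403.5, 115.8], 169.7, [2.6, 4.2])]
now 41.7167 [ 634.8 -206.6  324.4] 111.6 w 42.7 tilt [ 0.002 -0.001] q6 -0.89 F [-0.5 -0.3 -0.7]
 5x rot 0.1129 16x dp [0.0039,0.0365,-0.0123] -> (550.4, 403.8, 262) 79.2
 3x dp [0.0307,0.0000,0.0000] -> (550.4, 403.8, 170) 79.2
```

Emit:
step_arm:
  steps:
    - {"dp": [0,0,0],"rotation": [0.1129,0,0],"fingers": 0.5}
    - {"dp": [0,0,0],"rotation": [0.1129,0,0],"fingers": 0.5}
    - {"dp": [0,0,0],"rotation": [0.1129,0,0],"fingers": 0.5}
    - {"dp": [0,0,0],"rotation": [0.1129,0,0],"fingers": 0.5}
    - {"dp": [0,0,0],"rotation": [0.1129,0,0],"fingers": 0.5}
    - {"dp": [0.0037,0.0365,-0.0123],"rotation": [0,0,0],"fingers": 0.5}
    - {"dp": [0.0037,0.0365,-0.0123],"rotation": [0,0,0],"fingers": 0.5}
    - {"dp": [0.0037,0.0365,-0.0123],"rotation": [0,0,0],"fingers": 0.5}

```text
time: 42.38
ee_pos: [617.7, -90.9, 309.6]
tool_rot: [[-0.002, 0.189, 0.982], [0.001, 0.982, -0.189], [-1.0, 0.001, -0.002]]
ft_force: [0.4, 0.9, 0.6]
width: 42.7
```

Emit:
step_arm:
  steps:
    - {"dp": [0.0037,0.0365,-0.0123],"rotation": [0,0,0],"fingers": 0.5}
    - {"dp": [0.0037,0.0365,-0.0123],"rotation": [0,0,0],"fingers": 0.5}
    - {"dp": [0.0037,0.0365,-0.0123],"rotation": [0,0,0],"fingers": 0.5}
    - {"dp": [0.0037,0.0365,-0.0123],"rotation": [0,0,0],"fingers": 0.5}
    - {"dp": [0.0037,0.0365,-0.0123],"rotation": [0,0,0],"fingers": 0.5}
    - {"dp": [0.0037,0.0365,-0.0123],"rotation": [0,0,0],"fingers": 0.5}
    - {"dp": [0.0037,0.0365,-0.0123],"rotation": [0,0,0],"fingers": 0.5}
    - {"dp": [0.0037,0.0365,-0.0123],"rotation": [0,0,0],"fingers": 0.5}

```text
time: 43.05
ee_pos: [575.4, 215.2, 280.5]
tool_rot: [[-0.002, 0.187, 0.982], [-0.0, 0.982, -0.187], [-1.0, -0.0, -0.002]]
ft_force: [0.8, 0.2, 0.3]
width: 42.6
```

Emit:
step_arm:
  steps:
    - {"dp": [0.0037,0.0365,-0.0123],"rotation": [0,0,0],"fingers": 0.5}
    - {"dp": [0.0037,0.0365,-0.0123],"rotation": [0,0,0],"fingers": 0.5}
    - {"dp": [0.0037,0.0365,-0.0123],"rotation": [0,0,0],"fingers": 0.5}
    - {"dp": [0.0037,0.0365,-0.0123],"rotation": [0,0,0],"fingers": 0.5}
    - {"dp": [0.0037,0.0365,-0.0123],"rotation": [0,0,0],"fingers": 0.5}
    - {"dp": [0,0,0],"rotation": [0,0,0],"fingers": 0.5}
    - {"dp": [0,0,0],"rotation": [0,0,0],"fingers": 0.5}

```text
time: 43.63
ee_pos: [548.8, 405.9, 261.1]
tool_rot: [[-0.003, 0.184, 0.983], [-0.001, 0.983, -0.184], [-1.0, -0.002, -0.003]]
ft_force: [0.5, -0.2, -1.3]
width: 42.5
```

```bash
python3 - <<'E'
from h import *
im,d,M,k=snap('wrist'); P=cloud(d,M,k); frogs(P,d,[(550.4,403.8)])
way((550.4,403.8,170,79.2),(550.4,403.8,266,79.2),(503.3,-131,268,150),lo=0)
E
```

```text
(550.4, 403.8) [('bar', 216, [536.7, 408.3, 80.0], 169.6, [2.5, 5.2]), ('tab', 280, [548.1, 406.2, 116.7], 169.7, [2.2, 4.5])]
now 43.6833 [549.5 404.5 261.8] 79.3 w 42.7 tilt [-0.002 -0.001] q6 0.63 F [ 0.  -0.5 -0.5]
 3x dp [0.0306,-0.0002,0.0003] -> (550.4, 403.8, 170) 79.2
 3x dp [-0.0320,0.0000,0.0000] -> (550.4, 403.8, 266) 79.2
 11x rot -0.1123 14x dp [-0.0001,-0.0162,-0.0348] -> (503.3, -131, 268) 150.0
```

Emit:
step_arm:
  steps:
    - {"dp": [0.0305,0,0.0003],"rotation": [0,0,0],"fingers": 0.5}
    - {"dp": [0.0305,0,0.0003],"rotation": [0,0,0],"fingers": 0.5}
    - {"dp": [0.0305,0,0.0003],"rotation": [0,0,0],"fingers": 0.5}
    - {"dp": [0,0,0],"rotation": [0,0,0],"fingers": 0.5}
    - {"dp": [0,0,0],"rotation": [0,0,0],"fingers": 1}
    - {"dp": [0,0,0],"rotation": [0,0,0],"fingers": 1}
    - {"dp": [0,0,0],"rotation": [0,0,0],"fingers": 1}
    - {"dp": [0,0,0],"rotation": [0,0,0],"fingers": 1}

```text
time: 44.35
ee_pos: [552.5, 404.4, 175.0]
tool_rot: [[0.004, 0.187, 0.982], [0.002, 0.982, -0.187], [-1.0, 0.003, 0.004]]
ft_force: [0.4, 0.8, 5.9]
width: 6.5
```

Emit:
step_arm:
  steps:
    - {"dp": [0,0,0],"rotation": [0,0,0],"fingers": 1}
    - {"dp": [-0.032,0,0],"rotation": [0,0,0],"fingers": 1}
    - {"dp": [-0.032,0,0],"rotation": [0,0,0],"fingers": 1}
    - {"dp": [-0.032,0,0],"rotation": [0,0,0],"fingers": 1}
    - {"dp": [0,0,0],"rotation": [-0.1123,0,0],"fingers": 1}
    - {"dp": [0,0,0],"rotation": [-0.1123,0,0],"fingers": 1}
    - {"dp": [0,0,0],"rotation": [-0.1123,0,0],"fingers": 1}
    - {"dp": [0,0,0],"rotation": [-0.1123,0,0],"fingers": 1}

```text
time: 45.02
ee_pos: [551.3, 404.1, 268.9]
tool_rot: [[0.001, -0.263, 0.965], [0.0, 0.965, 0.263], [-1.0, 0.0, 0.001]]
ft_force: [-0.1, 0.0, -1.5]
width: 6.5
```

Emit:
step_arm:
  steps:
    - {"dp": [0,0,0],"rotation": [-0.1123,0,0],"fingers": 1}
    - {"dp": [0,0,0],"rotation": [-0.1123,0,0],"fingers": 1}
    - {"dp": [0,0,0],"rotation": [-0.1123,0,0],"fingers": 1}
    - {"dp": [0,0,0],"rotation": [-0.1123,0,0],"fingers": 1}
    - {"dp": [0,0,0],"rotation": [-0.1123,0,0],"fingers": 1}
    - {"dp": [0,0,0],"rotation": [-0.1123,0,0],"fingers": 1}
    - {"dp": [0,0,0],"rotation": [-0.1123,0,0],"fingers": 1}
    - {"dp": [0,-0.0162,-0.0348],"rotation": [0,0,0],"fingers": 1}

```text
time: 45.68
ee_pos: [547.5, 369.4, 266.6]
tool_rot: [[-0.001, -0.871, 0.49], [0.002, 0.49, 0.871], [-1.0, 0.002, 0.001]]
ft_force: [1.4, -0.9, -1.8]
width: 6.8
```

Emit:
step_arm:
  steps:
    - {"dp": [0,-0.0162,-0.0348],"rotation": [0,0,0],"fingers": 1}
    - {"dp": [0,-0.0162,-0.0348],"rotation": [0,0,0],"fingers": 1}
    - {"dp": [0,-0.0162,-0.0348],"rotation": [0,0,0],"fingers": 1}
    - {"dp": [0,-0.0162,-0.0348],"rotation": [0,0,0],"fingers": 1}
    - {"dp": [0,-0.0162,-0.0348],"rotation": [0,0,0],"fingers": 1}
    - {"dp": [0,-0.0162,-0.0348],"rotation": [0,0,0],"fingers": 1}
    - {"dp": [0,-0.0162,-0.0348],"rotation": [0,0,0],"fingers": 1}
    - {"dp": [0,-0.0162,-0.0348],"rotation": [0,0,0],"fingers": 1}

```text
time: 46.35
ee_pos: [520.4, 58.3, 268.9]
tool_rot: [[0.001, -0.866, 0.5], [-0.0, 0.5, 0.866], [-1.0, -0.001, 0.001]]
ft_force: [0.3, -0.0, -2.3]
width: 6.6
```

Emit:
step_arm:
  steps:
    - {"dp": [0,-0.0162,-0.0348],"rotation": [0,0,0],"fingers": 1}
    - {"dp": [0,-0.0162,-0.0348],"rotation": [0,0,0],"fingers": 1}
    - {"dp": [0,-0.0162,-0.0348],"rotation": [0,0,0],"fingers": 1}
    - {"dp": [0,-0.0162,-0.0348],"rotation": [0,0,0],"fingers": 1}
    - {"dp": [0,-0.0162,-0.0348],"rotation": [0,0,0],"fingers": 1}
    - {"dp": [0,0,0],"rotation": [0,0,0],"fingers": 1}
    - {"dp": [0,0,0],"rotation": [0,0,0],"fingers": 1}

```text
time: 46.93
ee_pos: [503.6, -133.3, 268.5]
tool_rot: [[0.001, -0.864, 0.503], [-0.0, 0.503, 0.864], [-1.0, -0.001, 0.0]]
ft_force: [-1.3, 0.4, -1.6]
width: 6.8
```

```bash
python3 - <<'E'
from h import *
held()
way((503.3,-131,224,150),(552.6,-159.5,224,150),lo=0)
E
```

```text
held: base below TCP by 171.7639090503623 383 mean off [   5.21335438   -2.35301166 -142.41889999]
now 46.9833 [ 503.8 -131.9  268.5] 149.9 w 6.5 tilt [0.001 0.   ] q6 -1.55 F [ 0.3  0.9 -1.2]
 2x dp [0.0222,0.0005,0.0003] -> (503.3, -131, 224) 150.0
 2x dp [-0.0000,-0.0285,-0.0000] -> (552.6, -159.5, 224) 150.0
```

Emit:
step_arm:
  steps:
    - {"dp": [0.0215,0.0003,0.0003],"rotation": [0,0,0],"fingers": 1}
    - {"dp": [0.0215,0.0003,0.0003],"rotation": [0,0,0],"fingers": 1}
    - {"dp": [0,0,0],"rotation": [0,0,0],"fingers": 1}
    - {"dp": [0,-0.019,0],"rotation": [0,0,0],"fingers": 1}
    - {"dp": [0,-0.019,0],"rotation": [0,0,0],"fingers": 1}
    - {"dp": [0,-0.019,0],"rotation": [0,0,0],"fingers": 1}
    - {"dp": [0,0,0],"rotation": [0,0,0],"fingers": 1}

```text
time: 47.57
ee_pos: [555.3, -159.3, 225.9]
tool_rot: [[0.002, -0.866, 0.499], [-0.001, 0.499, 0.866], [-1.0, -0.002, 0.0]]
ft_force: [0.3, 0.6, -1.2]
width: 6.5
```

Emit:
step_arm:
  steps:
    - {"dp": [0.01,0,0],"rotation": [0,0,0],"fingers": 1}
    - {"dp": [0.011,0,0],"rotation": [0,0,0],"fingers": 1}
    - {"dp": [0,0,0],"rotation": [0,0,0],"fingers": 1}
    - {"dp": [0,0,0],"rotation": [0,0,0],"fingers": 0.6}
    - {"dp": [0,0,0],"rotation": [0,0,0],"fingers": 0.6}
    - {"dp": [0,0,0],"rotation": [0,0,0],"fingers": 0.6}
    - {"dp": [0,0,0],"rotation": [0,0,0],"fingers": 0.6}

```text
time: 48.15
ee_pos: [552.7, -158.6, 203.5]
tool_rot: [[-0.001, -0.866, 0.5], [0.0, 0.5, 0.866], [-1.0, 0.001, 0.0]]
ft_force: [0.7, 0.1, 0.1]
width: 34.2
```

Emit:
step_arm:
  steps:
    - {"dp": [-0.02,0,0],"rotation": [0,0,0],"fingers": 0.6}
    - {"dp": [-0.03,0,0],"rotation": [0,0,0],"fingers": 0.6}
    - {"dp": [-0.03,0,0],"rotation": [0,0,0],"fingers": 0.6}
    - {"dp": [-0.02,0,0],"rotation": [0,0,0],"fingers": 0.6}
    - {"dp": [0,0,0],"rotation": [0,0,0],"fingers": 0.6}

```text
time: 48.57
ee_pos: [554.1, -159.5, 308.8]
tool_rot: [[0.006, -0.866, 0.5], [-0.003, 0.5, 0.866], [-1.0, -0.006, 0.0]]
ft_force: [0.3, -0.3, 0.0]
width: 33.8
```

```bash
python3 - <<'E'
from h import *
im,d,M,k=snap('wrist','w11'); P=cloud(d,M,k)
m=(d>0)&(np.hypot(P[...,0]-552,P[...,1]+159)<40)&(P[...,2]>120)&(P[...,2]<190);q=P[m];print('tab',len(q),q.mean(0),q[:,2].max())
way((450,0,305,150),lo=0)
E
```

```text
tab 254 [ 551.13041493 -162.712348    147.68673674] 154.7293017497664
now 48.6167 [ 553.7 -159.4  306.3] 150.0 w 34.2 tilt [ 0.004 -0.002] q6 -1.55 F [-0.3  0.6  0.3]
 5x dp [0.0003,0.0339,0.0172] -> (450, 0, 305) 150.0
```

View pics/w11.png

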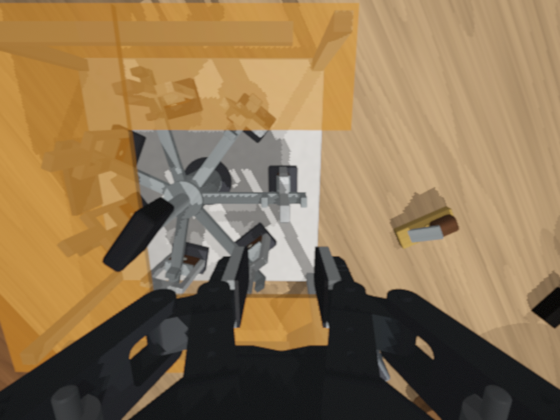

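```bash
python3 - <<'E'
from h import *
way((613,96.3,280,60),(613,96.3,145,60))
E
```

```text
now 48.6167 [ 553.7 -159.4  306.3] 150.0 w 34.2 tilt [ 0.004 -0.002] q6 -1.55 F [-0.3  0.6  0.3]
 14x rot 0.1122 7x dp [0.0038,0.0359,-0.0109] -> (613, 96.3, 280) 60.0
 4x dp [0.0338,0.0000,0.0000] -> (613, 96.3, 145) 60.0
```

Emit:
step_arm:
  steps:
    - {"dp": [0,0,0],"rotation": [0.1122,0,0],"fingers": 0.5}
    - {"dp": [0,0,0],"rotation": [0.1122,0,0],"fingers": 0.5}
    - {"dp": [0,0,0],"rotation": [0.1122,0,0],"fingers": 0.5}
    - {"dp": [0,0,0],"rotation": [0.1122,0,0],"fingers": 0.5}
    - {"dp": [0,0,0],"rotation": [0.1122,0,0],"fingers": 0.5}
    - {"dp": [0,0,0],"rotation": [0.1122,0,0],"fingers": 0.5}
    - {"dp": [0,0,0],"rotation": [0.1122,0,0],"fingers": 0.5}

```text
time: 49.2
ee_pos: [552.6, -158.7, 302.2]
tool_rot: [[-0.002, -0.253, 0.967], [0.001, 0.967, 0.253], [-1.0, 0.002, -0.002]]
ft_force: [-0.2, 0.4, -0.5]
width: 43.0
```

Emit:
step_arm:
  steps:
    - {"dp": [0,0,0],"rotation": [0.1122,0,0],"fingers": 0.5}
    - {"dp": [0,0,0],"rotation": [0.1122,0,0],"fingers": 0.5}
    - {"dp": [0,0,0],"rotation": [0.1122,0,0],"fingers": 0.5}
    - {"dp": [0,0,0],"rotation": [0.1122,0,0],"fingers": 0.5}
    - {"dp": [0,0,0],"rotation": [0.1122,0,0],"fingers": 0.5}
    - {"dp": [0,0,0],"rotation": [0.1122,0,0],"fingers": 0.5}
    - {"dp": [0,0,0],"rotation": [0.1122,0,0],"fingers": 0.5}

```text
time: 49.78
ee_pos: [552.6, -158.7, 302.2]
tool_rot: [[-0.002, 0.505, 0.863], [0.001, 0.863, -0.505], [-1.0, 0.0, -0.002]]
ft_force: [0.5, 0.5, 0.6]
width: 42.4
```

Emit:
step_arm:
  steps:
    - {"dp": [0.0038,0.0359,-0.0109],"rotation": [0,0,0],"fingers": 0.5}
    - {"dp": [0.0038,0.0359,-0.0109],"rotation": [0,0,0],"fingers": 0.5}
    - {"dp": [0.0038,0.0359,-0.0109],"rotation": [0,0,0],"fingers": 0.5}
    - {"dp": [0.0038,0.0359,-0.0109],"rotation": [0,0,0],"fingers": 0.5}
    - {"dp": [0.0038,0.0359,-0.0109],"rotation": [0,0,0],"fingers": 0.5}
    - {"dp": [0.0038,0.0359,-0.0109],"rotation": [0,0,0],"fingers": 0.5}
    - {"dp": [0.0038,0.0359,-0.0109],"rotation": [0,0,0],"fingers": 0.5}
    - {"dp": [0,0,0],"rotation": [0,0,0],"fingers": 0.5}

```text
time: 50.45
ee_pos: [612.1, 102.6, 274.5]
tool_rot: [[-0.003, 0.496, 0.868], [0.002, 0.868, -0.496], [-1.0, 0.0, -0.004]]
ft_force: [0.4, -0.9, -0.4]
width: 42.5
```

```bash
python3 - <<'E'
from h import *
im,d,M,k=snap('wrist','w12'); P=cloud(d,M,k)
q=P[(d>0)&(np.hypot(P[...,0]-613,P[...,1]-96)<40)&(P[...,2]>90)&(P[...,2]<105)];print('dial',len(q),rect(q),q[:,2].max())
way((613,96.3,145,60))
E
```

```text
dial 804 ((612.457763671875, 95.79881286621094), (13.501688957214355, 45.307106018066406), 60.378326416015625) 99.33179553509729
now 50.5 [611.9 100.1 274.9] 60.2 w 42.5 tilt [-0.003  0.001] q6 0.47 F [0.6 0.1 0.4]
 4x dp [0.0325,-0.0007,0.0007] -> (613, 96.3, 145) 60.0
```

View pics/w12.png

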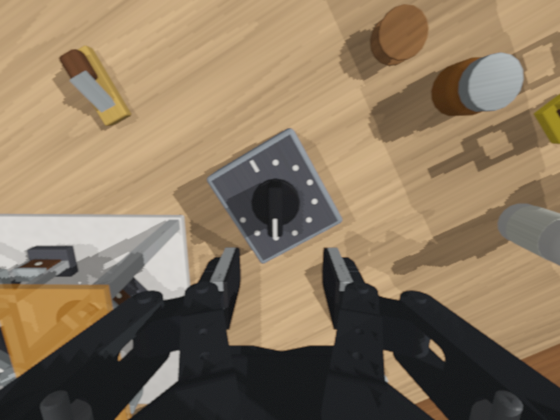

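Emit:
step_arm:
  steps:
    - {"dp": [0.0325,-0.0005,0.0005],"rotation": [0,0,0],"fingers": 0.5}
    - {"dp": [0.0325,-0.0005,0.0005],"rotation": [0,0,0],"fingers": 0.5}
    - {"dp": [0.0325,-0.0005,0.0005],"rotation": [0,0,0],"fingers": 0.5}
    - {"dp": [0.0325,0,0],"rotation": [0,0,0],"fingers": 0.5}
    - {"dp": [0,0,0],"rotation": [0,0,0],"fingers": 0.5}
    - {"dp": [0,0,0],"rotation": [0,0,0],"fingers": 0.5}

```text
time: 51.0
ee_pos: [611.5, 94.0, 145.4]
tool_rot: [[-0.005, 0.501, 0.865], [0.0, 0.865, -0.501], [-1.0, -0.002, -0.004]]
ft_force: [0.0, -0.5, 0.1]
width: 42.7
```

Emit:
step_arm:
  steps:
    - {"dp": [0,0,0],"rotation": [0,0,0],"fingers": 1}
    - {"dp": [0,0,0],"rotation": [0,0,0],"fingers": 1}
    - {"dp": [0,0,0],"rotation": [0,0,0],"fingers": 1}
    - {"dp": [0,0,0],"rotation": [0,0,0],"fingers": 1}
    - {"dp": [0,0,0],"rotation": [0,0,0],"fingers": 1}
    - {"dp": [0,0,0],"rotation": [0,0,0],"fingers": 1}

```text
time: 51.5
ee_pos: [614.8, 94.8, 150.4]
tool_rot: [[0.005, 0.5, 0.866], [-0.0, 0.866, -0.5], [-1.0, 0.002, 0.004]]
ft_force: [-0.2, 1.7, 7.7]
width: 12.7
```

Emit:
step_arm:
  steps:
    - {"dp": [0,0,0],"rotation": [-0.04,0,0],"fingers": 1}
    - {"dp": [0,0,0],"rotation": [-0.08,0,0],"fingers": 1}
    - {"dp": [0,0,0],"rotation": [-0.08,0,0],"fingers": 1}
    - {"dp": [0,0,0],"rotation": [-0.08,0,0],"fingers": 1}
    - {"dp": [0,0,0],"rotation": [-0.08,0,0],"fingers": 1}
    - {"dp": [0,0,0],"rotation": [-0.08,0,0],"fingers": 1}
    - {"dp": [0,0,0],"rotation": [-0.08,0,0],"fingers": 1}

```text
time: 52.08
ee_pos: [615.1, 95.7, 150.4]
tool_rot: [[0.006, -0.001, 1.0], [0.002, 1.0, 0.001], [-1.0, 0.002, 0.006]]
ft_force: [3.2, 7.2, 5.8]
width: 12.7
```

Emit:
step_arm:
  steps:
    - {"dp": [0,0,0],"rotation": [-0.08,0,0],"fingers": 1}
    - {"dp": [0,0,0],"rotation": [-0.08,0,0],"fingers": 1}
    - {"dp": [0,0,0],"rotation": [-0.08,0,0],"fingers": 1}
    - {"dp": [0,0,0],"rotation": [-0.08,0,0],"fingers": 1}
    - {"dp": [0,0,0],"rotation": [-0.08,0,0],"fingers": 1}
    - {"dp": [0,0,0],"rotation": [-0.08,0,0],"fingers": 1}
    - {"dp": [0,0,0],"rotation": [-0.04,0,0],"fingers": 1}
    - {"dp": [0,0,0],"rotation": [0,0,0],"fingers": 1}

```text
time: 52.75
ee_pos: [614.8, 96.7, 150.4]
tool_rot: [[0.005, -0.498, 0.867], [0.004, 0.867, 0.498], [-1.0, 0.001, 0.007]]
ft_force: [1.3, 11.1, 7.8]
width: 12.9
```

Turned to yaw 119.9 deg; release, rise, and look.

Emit:
step_arm:
  steps:
    - {"dp": [0,0,0],"rotation": [0,0,0],"fingers": 0.5}
    - {"dp": [0,0,0],"rotation": [0,0,0],"fingers": 0.5}
    - {"dp": [0,0,0],"rotation": [0,0,0],"fingers": 0.5}
    - {"dp": [0,0,0],"rotation": [0,0,0],"fingers": 0.5}
    - {"dp": [-0.03,0,0],"rotation": [0,0,0],"fingers": 0.5}
    - {"dp": [-0.04,0,0],"rotation": [0,0,0],"fingers": 0.5}
    - {"dp": [-0.04,0,0],"rotation": [0,0,0],"fingers": 0.5}
    - {"dp": [-0.03,0,0],"rotation": [0,0,0],"fingers": 0.5}

```text
time: 53.42
ee_pos: [613.3, 94.5, 290.8]
tool_rot: [[0.002, -0.493, 0.87], [-0.0, 0.87, 0.493], [-1.0, -0.001, 0.002]]
ft_force: [1.1, -0.4, 0.2]
width: 42.5
```

Emit:
step_arm:
  steps:
    - {"dp": [-0.03,0,0],"rotation": [0,0,0],"fingers": 0.5}
    - {"dp": [0,0.01,-0.035],"rotation": [0,0,0],"fingers": 0.5}
    - {"dp": [0,0.01,-0.035],"rotation": [0,0,0],"fingers": 0.5}
    - {"dp": [0,0.01,-0.035],"rotation": [0,0,0],"fingers": 0.5}
    - {"dp": [0,0.01,-0.035],"rotation": [0,0,0],"fingers": 0.5}
    - {"dp": [0,0,0],"rotation": [0,0,0],"fingers": 0.5}
    - {"dp": [0,0,0],"rotation": [0,0,0],"fingers": 0.5}

```text
time: 54.0
ee_pos: [470.5, 60.1, 317.9]
tool_rot: [[0.002, -0.493, 0.87], [-0.0, 0.87, 0.493], [-1.0, -0.001, 0.001]]
ft_force: [0.9, 0.2, 0.2]
width: 42.7
```

```bash
python3 - <<'E'
from h import *
way()
im,d,M,k=snap('top','t4'); P=cloud(d,M,k)
q=P[(d>0)&(np.hypot(P[...,0]-613,P[...,1]-96)<40)&(P[...,2]>90)&(P[...,2]<105)];print('dial',len(q),rect(q))
q=P[(d>0)&(np.hypot(P[...,0]-635,P[...,1]+207)<35)&(P[...,2]>200)&(P[...,2]<225)];print('knob',len(q),rect(q))
m=(d>0)&(np.hypot(P[...,0]-552,P[...,1]+159)<40)&(P[...,2]>120)&(P[...,2]<160);print('tab6',P[m].mean(0))
s,_,_,_=snap('scene','s4')
a=cv2.resize(im[95:265,245:480],(800,579),interpolation=cv2.INTER_CUBIC); cv2.imwrite('pics/t4c.png',a)
cv2.imwrite('pics/s4c.png',cv2.resize(s[170:360,50:320],None,fx=2.9,fy=2.9,interpolation=cv2.INTER_CUBIC))
E
```

```text
now 54.0 [470.5  60.1 317.9] 119.5 w 42.7 tilt [ 0.002 -0.   ] q6 -0.66 F [0.9 0.2 0.2]
dial 0 ((0.0, 0.0), (0.0, 0.0), 0.0)
knob 144 ((635.2166137695312, -207.07225036621094), (43.68368148803711, 16.1362247467041), 22.081912994384766)
tab6 [ 551.61370113 -158.47107206  143.21986229]
```

View pics/t4c.png

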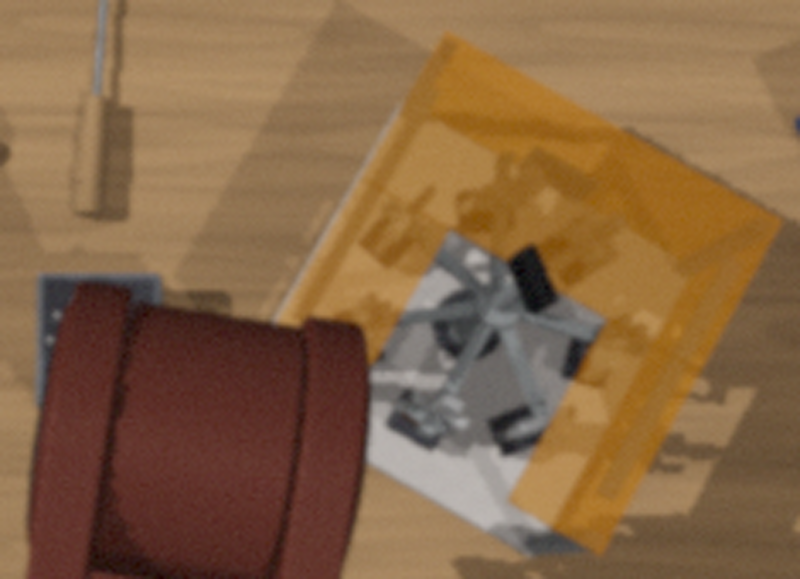

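View pics/s4c.png

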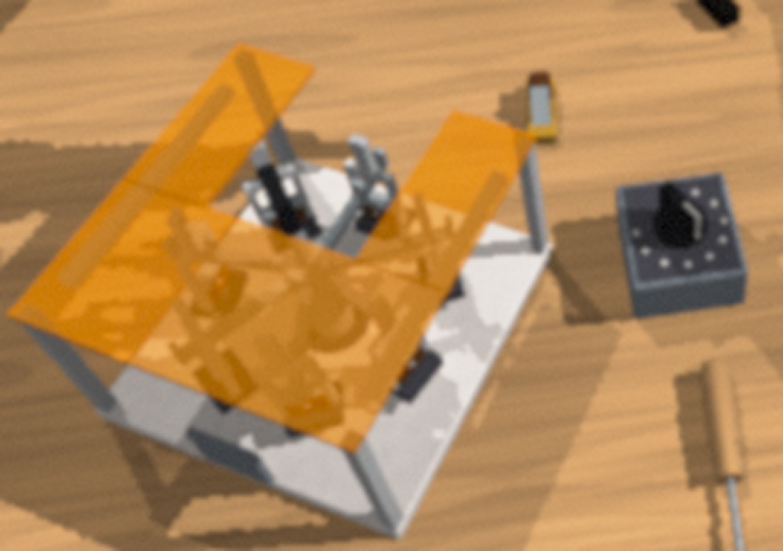

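```bash
python3 - <<'E'
from h import *
im,d,M,k=load('s4'); P=cloud(d,M,k)
m=(d>0)&(np.hypot(P[...,0]-613,P[...,1]-96)<40)&(P[...,2]>93)&(P[...,2]<104);q=P[m];print('dial',len(q),rect(q))
g=im.max(2); w=m&(g>np.percentile(g[m],80)); print('bright', (P[w].mean(0)-q.mean(0)).round(1))
way()
E
```

```text
dial 98 ((614.26513671875, 96.5497055053711), (46.34358215332031, 14.094240188598633), 30.13860511779785)
bright [8.4 6.9 0.9]
now 54.1 [472.2  60.2 317.7] 119.5 w 42.5 tilt [ 0.001 -0.   ] q6 -0.66 F [0.8 0.2 0.1]
```

```bash
python3 -c "
from bench import bot; print(bot.sign_off())"
```

```text
the job is handed in; nothing more can be done
None
```

I hung all five loose grey frogs on hooks 1, 3, 4, 5 and 6, turning the carousel by its knob for each after the first. I then turned the timer dial from stop 7 to stop 5 and handed the job in at about 54 s.

- **Frogs:** just after I let go of each one, its tab top measured about 155 mm, which is the height it should hang at. The final pictures show all seven hooks carrying a frog. The ones under the amber roof could only be checked by eye, because the roof blocks the depth reading there.
- **Dial:** the arm hid it from the top camera, so I measured it from the scene camera. The bar lies at 30°, which puts the pointer 150° clockwise of zero, or stop 5.
- **Not re-measured:** I saw no sign of contact with the wet frogs or the bystanders, but I did not measure their positions at the end. I left the red, yellow and orange look-alikes alone. The arm finished clear of everything, and no check disagreed.

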